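# Roll a settled opaquer bottle and set it in its tilted stand

## Task

The amber opaquer bottle has lain in its steel cradle and settled; it must be rolled, not shaken. Lay it in the left-hand rib rest of the silicone mat, let go, and roll it over the mat with a light touch, neither gripping, dragging nor lifting it on the way, until it stops and lies by itself in the right-hand rest; let go of it there. Then take it again nearer the cap and slide it base first fully home into the tilted cup of the dispensing stand, without disturbing the other things on the bench.

Things in the scene. Friction and masses are not known exactly. Their poses are not given: they have to be found in the camera images.
- bottle: closed amber bottle, narrower white screw cap, 98 mm long, 91 to 182 g; origin: centre of its base, +z along its axis to the cap. Body straight, 42 mm across, from 3 to 58 mm along z, then a shoulder narrows to the 28 mm cap (78 to 98 mm). Centre of mass about 42 mm from the base. It starts lying level in the cradle.
- bottle_mid (a point): point on the bottle's axis 32 mm from its base; lying on the mat it is 21 mm above the mat's top. The furnace stands behind the cradle and a bench step 50 mm high to its left
- cradle: fixed steel cradle, 100 x 74 mm; origin: centre of its underside. Two V saddles 22 mm to either side of its middle carry the bottle, axis along the cradle's x, 31.5 mm above the bench, cap to +x. Between the saddles 36 mm are free for fingers, down to the base plate 3 mm above the bench. Saddles reach 33 mm beside the axis, 31 mm high. bottle_mid starts within 3 mm of its middle.
- mat: fixed grey silicone mat on the bench, 116 mm (x) by 216 mm (y), 4 mm thick; origin at the centre of its underside. The bottle rolls along y with its axis along x. Two rounded cross ribs, 1.5 mm high, 6 mm wide and 19 mm apart, form a rest at each end; a low 2 mm rim runs round the edge. The field between the two inner ribs is smooth.
- rest_left (a point): middle of the left-hand rest of the mat (75 mm towards the mat's +y, the side of the cradle), on the mat's top, 4 mm above the bench. A bottle here has its axis 25 mm above the bench, parallel to the ribs, and is held by both ribs.
- rest_right (a point): middle of the right-hand rest (75 mm towards the mat's -y, the side of the dispensing stand), otherwise as rest_left; 150 mm from it, a little over one turn of the bottle. The domed mixer, 338 mm high, stands in front of it, towards the robot: come from above or from the left
- small_bottle: small white bottle with black cap, 30 mm across, 66 mm high, standing in front of the stand; leave it alone
- glass_dish: dappen dish, 32 mm across, 22 mm high, in front of the space between mat and cradle; leave it alone
- bur_stand: white block with burs, 34 x 74 x 46 mm, behind the mat; leave it alone
- plaster_model: stone jaw model, 45 x 56 x 33 mm, to the right of the stand; leave it alone
- stand: fixed aluminium dispensing stand, foot 104 x 80 x 6 mm; origin: centre of the foot's underside. It carries the tilted cup, whose mouth looks up and towards the stand's -x; cheeks at both sides of the cup reach 34 mm above the bench.
- cup: round open cup of the stand, bore 45 degrees up; origin: centre of its outer bottom, 27.5 mm above the bench, +z along the bore to the mouth. 55 mm outside, 47 mm bore (2 mm play round the bottle), floor 4 mm and rim 46 mm from the origin. Home, the bottle's base is on the floor, cap along +z; only the part beyond 42 mm from its base stays outside: hold it about 52 mm from the base.

How it is judged (in metres and radians):
On the way, in this order (a step that is already met when the one before it is completed fails the run):
1. the bottle lies in the left-hand rest, let go (y of bottle_mid in the frame of rest_left between -0.007 and 0.007 m and z of bottle_mid in the frame of rest_left below 0.0245 m and angle between the z axis of bottle and the x axis of mat, either way round below 0.15 rad and x of bottle_mid in the frame of rest_left between -0.035 and 0.035 m and linear speed of bottle below 0.02 m/s and contact force between the fingers and bottle below 0.1 N), for 0.2 s.
2. the bottle rolls on the mat over the first third of the field (y of bottle_mid in the frame of mat between 0.018 and 0.045 m and z of bottle_mid in the frame of mat below 0.0275 m and angular speed of bottle above 0.25 rad/s), for 0.05 s.
3. the bottle rolls on the mat over the middle third of the field (y of bottle_mid in the frame of mat between -0.013 and 0.013 m and z of bottle_mid in the frame of mat below 0.0275 m and angular speed of bottle above 0.25 rad/s), for 0.05 s.
4. the bottle rolls on the mat over the last third of the field (y of bottle_mid in the frame of mat between -0.045 and -0.018 m and z of bottle_mid in the frame of mat below 0.0275 m and angular speed of bottle above 0.25 rad/s), for 0.05 s.
5. the bottle lies by itself in the right-hand rest, let go (y of bottle_mid in the frame of rest_right between -0.007 and 0.007 m and z of bottle_mid in the frame of rest_right below 0.0245 m and angle between the z axis of bottle and the x axis of mat, either way round below 0.2 rad and linear speed of bottle below 0.02 m/s and contact force between the fingers and bottle below 0.1 N), for 0.2 s.
At the end, for the whole second after the job is handed in: The bottle sits in the tilted cup, cap up, base on the cup's floor (within 4 mm, centred within 6 mm), in line with the bore within 0.15 rad, at rest and let go (z of bottle in the frame of cup between 0.001 and 0.008 m and x of bottle in the frame of cup between -0.006 and 0.006 m and y of bottle in the frame of cup between -0.006 and 0.006 m and angle between the z axis of bottle and the z axis of cup, either way round below 0.15 rad and angle between bottle's own z axis and vertical below 1.2 rad and linear speed of bottle below 0.02 m/s); the robot touches nothing.
It fails at once if the lying bottle is lifted more than 10 mm off the field of the mat between the two rests (y of bottle_mid in the frame of mat between -0.04 and 0.05 m and x of bottle_mid in the frame of mat between -0.058 and 0.058 m and z of bottle_mid in the frame of mat between 0.036 and 0.075 m and angle between bottle's own z axis and vertical between 1.4 and 1.74 rad and angle between the z axis of bottle and the x axis of mat, either way round below 0.25 rad).
It fails at once if the bottle is dragged over the field of the mat without turning (y of bottle_mid in the frame of mat between -0.04 and 0.04 m and z of bottle_mid in the frame of mat below 0.036 m and linear speed of bottle above 0.03 m/s and angular speed of bottle below 0.5 rad/s).
It fails at once if the bottle is gripped or pressed with more than 15 N on the field of the mat (y of bottle_mid in the frame of mat between -0.04 and 0.04 m and x of bottle_mid in the frame of mat between -0.058 and 0.058 m and z of bottle_mid in the frame of mat below 0.036 m and contact force between the fingers and bottle above 15 N).
It fails at once if the small bottle, dish, bur stand or model is disturbed (distance of any of small_bottle, glass_dish, bur_stand, plaster_model from where it was at the start of the episode above 0.015 m).
It also fails if it takes over 72 s, if anything falls off the work surface, if the arm or the gripper's body presses on something with over 40 N, if the wrist force passes 120 N, or if a joint passes its speed limit or range.

## Robot

A 6-joint arm with a two-finger parallel gripper is mounted at the origin on a cart in front of the work surface, level with it; the furniture and walls round the work are solid. World frame = base frame: x ahead of the robot, y to its left, z up, the work surface at z = 0. Lengths are in m, angles in degrees, forces in N, time in s.
With the tool pointing down it reaches from about 0.25 to 0.8 m from the base axis. Payload 8.5 kg.
Tool frame: the origin (TCP) lies midway between the tips of the shut fingers; the grasp point (between the pads) lies 19 mm behind it (bot.pinch_z is the distance from the TCP to the grasp point, in m); z points along the fingers, y is the line along which they close (so a half turn about z gives the same grasp; the last joint's range is limited). The gripper opens to 85 mm and grips with 20 to 120 N. Pads are 22 mm wide; open, the fingers measure 114 mm over their backs; the gripper's body (76 mm by 85 mm) begins 54 mm behind the grasp point. The pads swing forward as they close: fully open they stand 13 mm farther back than shut.
Start: joints at [63.656, 13.648, -0.773, 75.585, 0, 90], TCP at [0.233, 0.47, 0.231] pointing down, gripper open.
Joint ranges: [-152.45, 152.45], [-59.26, 108.67], [-65.41, 83.53], [-104.44, 129.93], [-82.83, 76.93], [-180, 180]. Speed limits (degrees/s): [127.2, 127.2, 159.86, 180, 180, 180].

## Interface

Orientations are given as [roll, pitch, yaw] about the fixed x, y, z axes, in that order (R = Rz(yaw) Ry(pitch) Rx(roll)).
In Python, from cell import bot gives the robot as it stands. The module is installed in compiled form; this text tells all that it offers.
- The arm moves only by the tool arm_command, never from a script. Its argument "series" is a list of rows, each an object of numbers: "tx", "ty", "tz": the shift along the tool's x, y, z each as a share of 100 mm, from -1 to 1; "wx", "wy", "wz": the turn, a rotation vector about the tool's x, y, z each as a share of 180 degrees, from -1 to 1; "gripper": the opening, from 0 (shut) to 1 (fully open). In form: [{"tx": .., "ty": .., "tz": .., "wx": .., "wy": .., "wz": .., "gripper": ..}, ...]. A call has 1 to 8 rows; each row is the pose to reach, as a shift and turn from the pose commanded when the call began, along the tool's axes at that moment, turning the shorter way round; what a row does not reach only later rows make up. A row lasts 1/10 s, in which the tool goes at most 50 mm and 8.59 degrees, less where a joint would pass 70% of its speed; a pose out of reach is approached as far as the arm can. A call with a number of a shift or a turn outside -1 to 1 is refused whole. A call with a gripper value outside its range is refused whole. The fingers move at their own pace and stop on an object; "newtons" is the grip in N (left out, the last holds). Time passes only in rows, so rows that repeat a pose let the fingers close. It gives the time, the measured TCP pose, the force, the opening and the grip force at its end, in the units of the state.
- bot.sense(): the state, without advancing time (a new reading comes with each control period).
- bot.snapshot(name): name is "scene" or "top"; returns a dict with "color" (480x640x3 uint8, red, green, blue), "fx", "fy", "cx", "cy" (pixels), "k1" (the pictures are not rectified: a ray, as slopes to the right and down, at radius r is drawn at 1 + k1 r^2 times it, then the intrinsics apply), "R" (3x3) and "t" (3): a world point X has camera coordinates R X + t. Camera axes: x right, y down, z forward; pixel columns grow to the right and rows downward; lengths in m; the calibration is good to about 2 mm. A picture is of the moment at which its call begins. There is no depth.
- bot.job_done(): hands the job in; it is judged then, once.
The state is a dict: "clock": time; "joints": joint angles; "qd": joint speeds; "tau": joint torques, N m; "ee_pos": TCP position; "ee_rot": TCP orientation; "wrist_force": force on the tool from outside, world axes, zero at the start; "ft_torque": the same for the moment, N m; "gripper_width": finger opening in m; "finger_force": force on a finger pad.
Only numpy, scipy, OpenCV 4.12 (cv2) and the standard library are available. Lean on these libraries where they do the work, as an engineer would, in place of code of your own. Each camera call takes 0.05 s, during which the arm holds its last target. There are 200 camera calls.

## Working session

There is one attempt and no reset: what is moved stays moved. The work goes in short steps, Python scripts to look and compute and a tool call to move; the robot and the scene stay as the last step left them, time stands still between calls to the robot, and variables do not carry over. Pictures are saved under pics/ and viewed, at most 10 in all, crops included, and the job is handed in when it is done.

Besides the shell and the picture viewer there is one more tool, called after "Request:" as name(argument=value, ...) on one line, values as JSON. arm_command: Moves the arm, as the interface text tells. Its arguments: {"type":"object","properties":{"series":{"type":"array","items":{"type":"object","properties":{"tx":{"type":"number","minimum":-1,"maximum":1},"ty":{"type":"number","minimum":-1,"maximum":1},"tz":{"type":"number","minimum":-1,"maximum":1},"wx":{"type":"number","minimum":-1,"maximum":1},"wy":{"type":"number","minimum":-1,"maximum":1},"wz":{"type":"number","minimum":-1,"maximum":1},"gripper":{"type":"number"}}}},"newtons":{"type":"number"}},"required":["series"]}

```bash
mkdir -p pics
cat > h.py <<'E'
import numpy as np, cv2
from cell import bot
from scipy.spatial.transform import Rotation as Ro
def ray(s,u,v):
    d=np.array([(u-s["cx"])/s["fx"],(v-s["cy"])/s["fy"]]);p=d.copy()
    for _ in range(20): p=d/(1+s["k1"]*(p@p))
    R=np.array(s["R"]);t=np.array(s["t"]).ravel()
    return -R.T@t, R.T@np.array([p[0],p[1],1.])
def plane(s,u,v,z):
    o,d=ray(s,u,v); return o+d*(z-o[2])/d[2]
def cross(s1,p1,s2,p2):
    o1,d1=ray(s1,*p1);o2,d2=ray(s2,*p2);d1/=np.linalg.norm(d1);d2/=np.linalg.norm(d2)
    k=np.linalg.lstsq(np.c_[d1,-d2],o2-o1,rcond=None)[0]
    a=o1+k[0]*d1;b=o2+k[1]*d2
    return (a+b)/2,np.linalg.norm(a-b)
def proj(s,X):
    c=np.array(s["R"])@np.array(X)+np.array(s["t"]).ravel();p=c[:2]/c[2];p=p*(1+s["k1"]*(p@p))
    return p*[s["fx"],s["fy"]]+[s["cx"],s["cy"]]
def tool(P,R=None):
    "delta from present measured pose to world position P in row units"
    st=bot.sense();Rc=Ro.from_euler('xyz',st["ee_rot"],degrees=True)
    d=Rc.inv().apply(np.array(P)-st["ee_pos"])/0.1
    w=np.zeros(3) if R is None else (Rc.inv()*Ro.from_euler('xyz',R,degrees=True)).as_rotvec()/np.pi
    return np.round(d,3),np.round(w,4)
E
python3 - <<'E'
from h import *
import pickle
S={}
for n in("scene","top"):
    s=bot.snapshot(n);S[n]=s;cv2.imwrite(f"pics/{n}0.png",s["color"][:,:,::-1])
    o=-np.array(s["R"]).T@np.array(s["t"]).ravel();print(n,o.round(3),s["fx"],s["k1"],np.array(s["R"]).round(2).tolist())
pickle.dump(S,open("s0.pkl","wb"))
print(bot.sense(),bot.pinch_z)
E
```

```text
scene [ 0.398 -0.796  1.037] 475.7857926401308 -0.11276842145087154 [[0.98, -0.21, 0.01], [-0.16, -0.78, -0.6], [0.14, 0.58, -0.8]]
top [ 0.431 -0.077  1.1  ] 442.82536956949747 0.03411887795386051 [[0.01, -1.0, -0.02], [-0.99, -0.01, -0.12], [0.12, 0.02, -0.99]]
{'clock': 0.1, 'joints': array([ 6.36552440e+01,  1.36783713e+01, -8.10858671e-01,  7.55824275e+01,
        1.44837509e-03,  8.99997860e+01]), 'qd': array([-0.0064043 ,  0.00577771,  0.12802714,  0.01725753, -0.15628361,
       -0.02471547]), 'tau': array([ 4.29957799e-05, -5.39721072e+01,  3.46998882e+01,  1.34743904e-02,
        1.09040278e-05, -2.04533171e-05]), 'ee_pos': array([0.23281873, 0.47016544, 0.23074261]), 'ee_rot': array([-1.79928343e+02, -1.44864164e-03,  1.53655456e+02]), 'wrist_force': array([ 0.10016677, -0.68699109, -0.20953323]), 'ft_torque': array([ 0.01131853, -0.00298744,  0.0340902 ]), 'finger_force': 0.0, 'gripper_width': 0.08557011883326492} 0.0187
```

View pics/scene0.png

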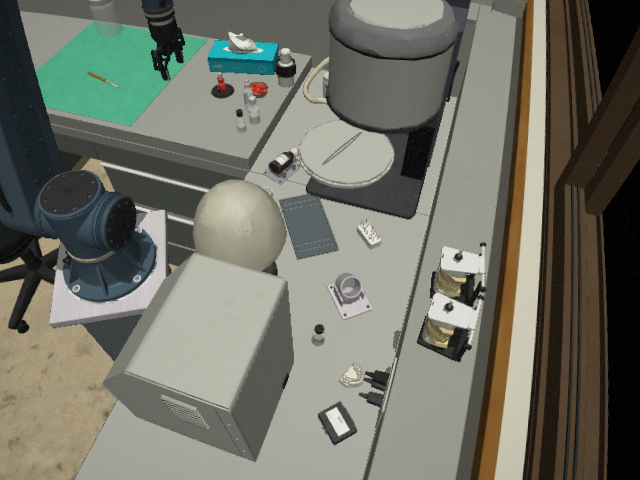

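View pics/top0.png

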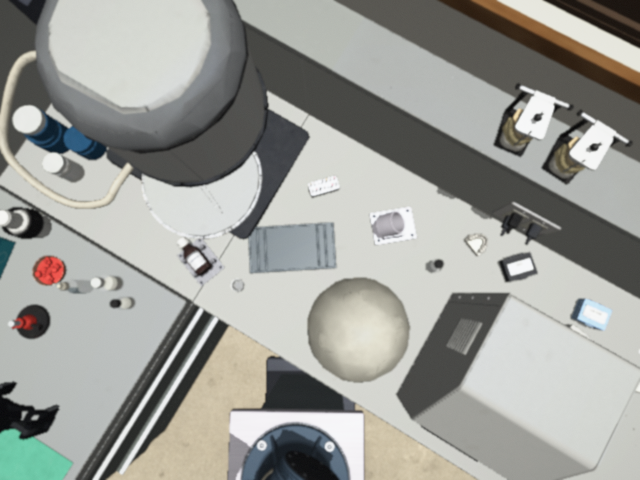

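Top view shows bottle and cradle near (195,258), mat about (250–335, 223–272), stand (393,225), dish (238,285), mixer dome (358,330). Scene view shows bottle (284,160), mat (308,226), cup (347,287). I'll enlarge both.

Run:
```python
import pickle,cv2
S=pickle.load(open("s0.pkl","rb"))
a=S["top"]["color"][180:300,170:430,::-1]; cv2.imwrite("pics/topc.png",cv2.resize(a,None,fx=3,fy=3,interpolation=cv2.INTER_CUBIC))
b=S["scene"]["color"][140:330,250:390,::-1]; cv2.imwrite("pics/scenec.png",cv2.resize(b,None,fx=3,fy=3,interpolation=cv2.INTER_CUBIC))
```

```text
(no output)
```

View pics/topc.png

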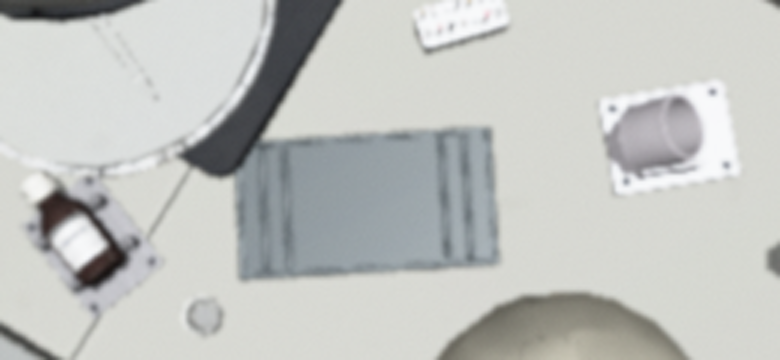

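View pics/scenec.png

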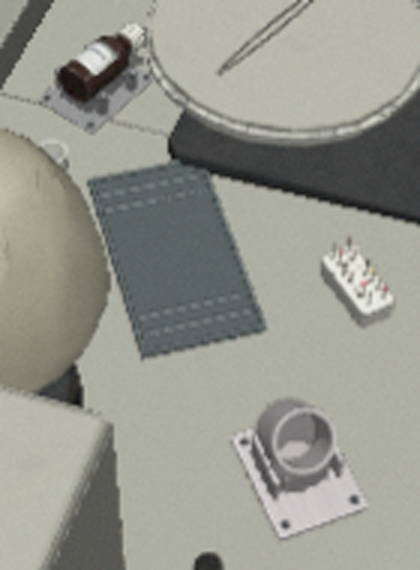

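The crops show the bottle lying with its cap up-left at topc (40,187) and base at (105,275). The mat corners are near (240,143), (493,128), (498,265) and (240,280). The cup mouth is at topc (683,130) and scenec (302,440), facing −y. The furnace's white disc edge comes close to the cap, so I'll check its height.

```bash
cat > m.py <<'E'
from h import *
import pickle
S=pickle.load(open("s0.pkl","rb"));T,C=S["top"],S["scene"]
def big(s,f,roi):
    x0,y0,x1,y1=roi; im=s["color"][y0:y1,x0:x1].astype(int);r,g,b=im[...,0],im[...,1],im[...,2]
    m=f(r,g,b).astype(np.uint8);m=cv2.morphologyEx(m,cv2.MORPH_CLOSE,np.ones((3,3)))
    n,l,st,ce=cv2.connectedComponentsWithStats(m);k=1+np.argmax(st[1:,4])
    c=max(cv2.findContours((l==k).astype(np.uint8),cv2.RETR_EXTERNAL,cv2.CHAIN_APPROX_NONE)[0],key=cv2.contourArea)
    return c+np.array([x0,y0]),ce[k]+[x0,y0],st[k,4]
def quad(c):
    h=cv2.convexHull(c);P=cv2.approxPolyN(h,4,ensure_convex=True).reshape(-1,2).astype(float);return P
for p in [(70,225),(130,200),(70,200)]: print("T",T["color"][180+p[1]//3,170+p[0]//3])
matf=lambda r,g,b:(b-r>8)&(r<150)&(r>50)
for n,s,roi in(("top",T,(240,215,345,285)),("scene",C,(270,185,345,265))):
    c,ce,a=big(s,matf,roi);q=quad(c);print(n,"mat",a,q.round(1).tolist())
    P=np.array([plane(s,*x,0.004) for x in q]);print((P[:,:2]).round(4).tolist(),P.mean(0).round(4),np.linalg.norm(P-np.roll(P,1,0),axis=1).round(3))
brf=lambda r,g,b:(r<110)&(r-b>8)
for n,s,roi in(("top",T,(170,230,225,290)),("scene",C,(262,145,305,180))):
    c,ce,a=big(s,brf,roi);print(n,"brown",a,ce.round(1),cv2.minAreaRect(c))
print("cap",cross(T,(170+40/3,180+187/3),C,(250+133/3,140+38/3)))
print("rim",cross(T,(170+683/3,180+130/3),C,(250+303/3,140+440/3)))
print("disc",cross(T,(202,186),C,(347,153)))
for n,s,L,o in(("top",T,[(601,97),(722,81),(740,178),(615,195)],(170,180)),("scene",C,[(235,435),(282,535),(366,505)],(250,140))):
    print(n,"foot",[plane(s,o[0]+u/3,o[1]+v/3,.006)[:2].round(4).tolist() for u,v in L])
print("dish",plane(T,238,285,.02)[:2], "mixer top",plane(T,358,330,.3))
print("bur",plane(T,324,186,.046)[:2],"sb",plane(T,436,265,.066)[:2],"discL",[plane(T,*p,.1)[:2].round(3) for p in((200,237),(180,230),(150,210))])
E
python3 m.py
```

```text
T [241 243 244]
T [216 217 211]
T [83 77 80]
top mat 1664 [[301.0, 269.0], [250.0, 272.0], [248.0, 227.0], [309.0, 224.0]]
[[0.4873, -0.0039], [0.4787, 0.1223], [0.5912, 0.1308], [0.6, -0.0221]] [0.5393 0.0568 0.004 ] [0.114 0.127 0.113 0.153]
scene mat 2331 [[338.0, 249.0], [297.0, 258.0], [279.0, 200.0], [316.0, 193.0]]
[[0.607, -0.0822], [0.4945, -0.0893], [0.4792, 0.1213], [0.5896, 0.1271]] [0.5426 0.0192 0.004 ] [0.21  0.113 0.211 0.111]
top brown 93 [188.4 249.9] ((188.05674743652344, 249.1405487060547), (9.116661071777344, 14.189642906188965), 53.97262954711914)
scene brown 207 [281.4 162.5] ((281.7235412597656, 161.09413146972656), (13.015828132629395, 26.357053756713867), 49.398704528808594)
cap (array([0.55083253, 0.28298723, 0.02819975]), np.float64(0.004512885159074806))
rim (array([ 0.59785441, -0.235113  ,  0.05966429]), np.float64(0.006461005284294344))
disc (array([0.69840522, 0.24057672, 0.03636514]), np.float64(0.02139185931896621))
top foot [[0.6303, -0.1752], [0.6445, -0.2756], [0.5633, -0.2893], [0.5483, -0.1866]]
scene foot [[0.5573, -0.188], [0.5742, -0.2875], [0.6479, -0.2748]]
dish [0.44623993 0.14765009] mixer top [ 0.36541935 -0.12648106  0.3       ]
bur [ 0.68719528 -0.05941534] sb [ 0.49653205 -0.321215  ] discL [array([0.553, 0.221]), array([0.569, 0.268]), array([0.615, 0.339])]
```

```bash
cat > z.py <<'E'
import cv2,numpy as np
def tile(s,x0,y0,f=8,w=50,h=37):
    return cv2.resize(np.ascontiguousarray(s["color"][y0:y0+h,x0:x0+w,::-1]),None,fx=f,fy=f,interpolation=cv2.INTER_CUBIC)
E
python3 - <<'E'
from m import *
from z import *
im=np.vstack([np.hstack([tile(T,172,237,h=37),tile(C,258,145)]),np.hstack([tile(T,368,205),tile(C,322,268)])])
cv2.imwrite("pics/comp.png",im)
print("slab corner",cross(T,(245,239),C,(307,190)))
P=[plane(T,170+u/3,180+v/3,.004) for u,v in((240,143),(493,128),(498,265),(240,280))];print(np.round(P,4)[:,:2].tolist(),np.mean(P,0))
E
```

```text
T [241 243 244]
T [216 217 211]
T [83 77 80]
top mat 1664 [[301.0, 269.0], [250.0, 272.0], [248.0, 227.0], [309.0, 224.0]]
[[0.4873, -0.0039], [0.4787, 0.1223], [0.5912, 0.1308], [0.6, -0.0221]] [0.5393 0.0568 0.004 ] [0.114 0.127 0.113 0.153]
scene mat 2331 [[338.0, 249.0], [297.0, 258.0], [279.0, 200.0], [316.0, 193.0]]
[[0.607, -0.0822], [0.4945, -0.0893], [0.4792, 0.1213], [0.5896, 0.1271]] [0.5426 0.0192 0.004 ] [0.21  0.113 0.211 0.111]
top brown 93 [188.4 249.9] ((188.05674743652344, 249.1405487060547), (9.116661071777344, 14.189642906188965), 53.97262954711914)
scene brown 207 [281.4 162.5] ((281.7235412597656, 161.09413146972656), (13.015828132629395, 26.357053756713867), 49.398704528808594)
cap (array([0.55083253, 0.28298723, 0.02819975]), np.float64(0.004512885159074806))
rim (array([ 0.59785441, -0.235113  ,  0.05966429]), np.float64(0.006461005284294344))
disc (array([0.69840522, 0.24057672, 0.03636514]), np.float64(0.02139185931896621))
top foot [[0.6303, -0.1752], [0.6445, -0.2756], [0.5633, -0.2893], [0.5483, -0.1866]]
scene foot [[0.5573, -0.188], [0.5742, -0.2875], [0.6479, -0.2748]]
dish [0.44623993 0.14765009] mixer top [ 0.36541935 -0.12648106  0.3       ]
bur [ 0.68719528 -0.05941534] sb [ 0.49653205 -0.321215  ] discL [array([0.553, 0.221]), array([0.569, 0.268]), array([0.615, 0.339])]
slab corner (array([0.56210588, 0.13541902, 0.01331794]), np.float64(0.0046616540022622385))
[[0.5896, 0.1257], [0.6039, -0.0855], [0.4897, -0.0904], [0.4754, 0.1222]] [0.5396476  0.01799547 0.004     ]
```

View pics/comp.png

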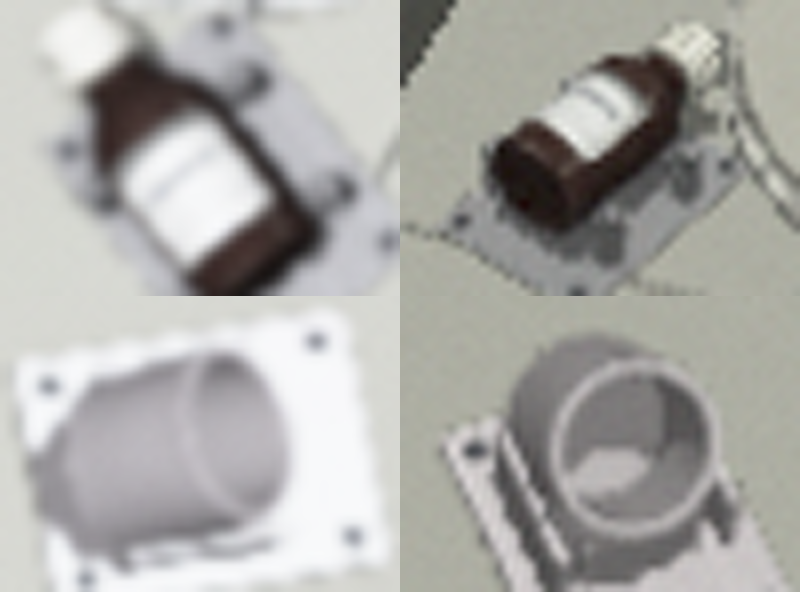

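The composite gives these points:
- **Top view:** cap (88,50), cup rim centre (235,436), four foot holes.
- **Scene view:** cap (688,52), bottle base centre (535,190), rim centre (633,446).

```bash
python3 - <<'E' | tail -12
from m import *
for n,a,b in(("rim",(396.9,222),(350.6,286.25)),("cap",(182.5,242.75),(293.5,151)),("base",(204.2,270),(274.4,168.25)),("foot",(392.6,225.1),(349-.3,296.3))):
    p,e=cross(T,a,C,b);print(n,p.round(4),round(e,4))
    for h in({"rim":.060,"cap":.0315,"base":.0315,"foot":.006}[n],): print("   ",plane(T,*a,h)[:2].round(4),plane(C,*b,h)[:2].round(4))
h=[plane(T,368+u/8-.5,205+(v-296)/8-.5,.006)[:2] for u,v in((48,386),(316,342),(352,537),(87,578))]
d=(h[1]-h[0]+h[2]-h[3])/2;print("stand -x dir deg",np.degrees(np.arctan2(d[1],d[0])),np.linalg.norm(d))
E
```

```text
scene foot [[0.5573, -0.188], [0.5742, -0.2875], [0.6479, -0.2748]]
dish [0.44623993 0.14765009] mixer top [ 0.36541935 -0.12648106  0.3       ]
bur [ 0.68719528 -0.05941534] sb [ 0.49653205 -0.321215  ] discL [array([0.553, 0.221]), array([0.569, 0.268]), array([0.615, 0.339])]
rim [ 0.5993 -0.2333  0.0588] 0.0027
    [ 0.5977 -0.233 ] [ 0.6004 -0.2339]
cap [0.5486 0.2823 0.0362] 0.004
    [0.5472 0.2839] [0.5514 0.2874]
base [0.4824 0.2296 0.0265] 0.0016
    [0.4814 0.2282] [0.4828 0.2245]
foot [ 0.5992 -0.2304  0.0063] 0.0014
    [ 0.5985 -0.2304] [ 0.5999 -0.2302]
stand -x dir deg -80.40323352764933 0.08373661486066486
```

Request:
arm_command(series=[{"tx": -0.3,"ty": -0.1},{"tx": -0.65,"ty": -0.2},{"tx": -1.0,"ty": -0.2}], newtons=30)

```text
$.series[0]: bad value
```

Request:
arm_command(series=[{"tx": -0.4,"ty": -0.2},{"tx": -0.8,"ty": -0.3},{"tx": -1.0,"ty": -0.3}])

```text
$.series[0]: bad value
```

Request:
arm_command(series=[{"tx": -0.4,"ty": -0.1,"wz": 0.04},{"tx": -0.8,"ty": -0.2,"wz": 0.08},{"tx": -1.0,"ty": -0.28,"wz": 0.1},{"tx": -1.0,"ty": -0.28,"wz": 0.1}])

```text
$.series[0]: bad value
```

Run:
```python
from h import *
s=bot.sense();print(s["clock"],s["joints"].round(2),s["ee_pos"].round(4),s["ee_rot"].round(2))
for y in(41.4,-138.6): print(tool([.5065,.2479,.12],[180,0,y]))
```

```text
0.1 [63.66 13.68 -0.81 75.58  0.   90.  ] [0.2328 0.4702 0.2307] [-179.93   -0.    153.66]
(array([-3.439, -0.776,  1.108]), array([-3.000e-04,  4.000e-04,  6.236e-01]))
(array([-3.439, -0.776,  1.108]), array([-3.000e-04, -2.000e-04, -3.764e-01]))
```

Request:
arm_command(series=[{"tx": -0.3,"ty": -0.1,"tz": 0,"wx": 0,"wy": 0,"wz": 0,"gripper": 1},{"tx": -0.65,"ty": -0.2,"tz": 0,"wx": 0,"wy": 0,"wz": 0,"gripper": 1},{"tx": -1.0,"ty": -0.2,"tz": 0,"wx": 0,"wy": 0,"wz": 0,"gripper": 1}], newtons=30)

```text
clock: 0.4
ee_pos: [0.3137, 0.4067, 0.2312]
ee_rot: [-179.9, -0.0, 153.7]
wrist_force: [-0.0, 0.2, -1.3]
gripper_width: 0.0858
finger_force: 0.0
```

Request:
arm_command(series=[{"tx": -0.4,"ty": -0.2,"tz": 0,"wx": 0,"wy": 0,"wz": 0,"gripper": 1},{"tx": -0.8,"ty": -0.3,"tz": 0,"wx": 0,"wy": 0,"wz": 0,"gripper": 1},{"tx": -1.0,"ty": -0.3,"tz": 0,"wx": 0,"wy": 0,"wz": 0,"gripper": 1}])

```text
clock: 0.7
ee_pos: [0.3915, 0.3344, 0.2311]
ee_rot: [-179.9, 0.0, 153.5]
wrist_force: [-0.3, 0.2, -0.3]
gripper_width: 0.0856
finger_force: 0.0
```

Request:
arm_command(series=[{"tx": -0.4,"ty": -0.1,"tz": 0,"wx": 0,"wy": 0,"wz": 0.04,"gripper": 1},{"tx": -0.8,"ty": -0.2,"tz": 0,"wx": 0,"wy": 0,"wz": 0.08,"gripper": 1},{"tx": -1.0,"ty": -0.28,"tz": 0,"wx": 0,"wy": 0,"wz": 0.1,"gripper": 1},{"tx": -1.0,"ty": -0.28,"tz": 0,"wx": 0,"wy": 0,"wz": 0.1,"gripper": 1}])

```text
clock: 1.1
ee_pos: [0.4687, 0.2654, 0.2307]
ee_rot: [-179.9, 0.0, 135.4]
wrist_force: [-0.1, -0.3, 0.2]
gripper_width: 0.0855
finger_force: 0.0
```

```bash
cat > st.py <<'E'
from h import *
import sys
s=bot.sense();print(round(s["clock"],2),s["joints"].round(1),s["ee_pos"].round(4),s["ee_rot"].round(2),s["wrist_force"].round(1),round(s["gripper_width"],4),round(s["finger_force"],1))
E
python3 - <<'E'
from st import *
for y in(41.4,-138.6): print(tool([.5065,.2479,.12],[180,0,y]))
E
```

```text
1.1 [29.5 15.   1.  76.1 -0.  74.2] [0.4687 0.2654 0.2307] [-1.7994e+02  2.0000e-02  1.3537e+02] [-0.1 -0.3  0.2] 0.0855 0.0
(array([-0.391,  0.142,  1.107]), array([-2.000e-04,  4.000e-04,  5.221e-01]))
(array([-0.391,  0.142,  1.107]), array([-3.000e-04, -2.000e-04, -4.779e-01]))
```

Request:
arm_command(series=[{"tx": -0.2,"ty": 0.07,"tz": 0.1,"wx": 0,"wy": 0,"wz": -0.045,"gripper": 1},{"tx": -0.391,"ty": 0.142,"tz": 0.2,"wx": 0,"wy": 0,"wz": -0.09,"gripper": 1},{"tx": -0.391,"ty": 0.142,"tz": 0.4,"wx": 0,"wy": 0,"wz": -0.135,"gripper": 1},{"tx": -0.391,"ty": 0.142,"tz": 0.6,"wx": 0,"wy": 0,"wz": -0.18,"gripper": 1},{"tx": -0.391,"ty": 0.142,"tz": 0.8,"wx": 0,"wy": 0,"wz": -0.225,"gripper": 1},{"tx": -0.391,"ty": 0.142,"tz": 0.9,"wx": 0,"wy": 0,"wz": -0.27,"gripper": 1},{"tx": -0.391,"ty": 0.142,"tz": 1,"wx": 0,"wy": 0,"wz": -0.315,"gripper": 1},{"tx": -0.391,"ty": 0.142,"tz": 1,"wx": 0,"wy": 0,"wz": -0.36,"gripper": 1}])

```text
clock: 1.9
ee_pos: [0.5035, 0.2505, 0.1296]
ee_rot: [-180.0, -0.2, -159.1]
wrist_force: [0.5, -0.6, 0.4]
gripper_width: 0.0852
finger_force: 0.0
```

Request:
arm_command(series=[{"tx": 0,"ty": 0,"tz": 0.05,"wx": 0,"wy": 0,"wz": -0.045,"gripper": 1},{"tx": 0,"ty": 0,"tz": 0.1,"wx": 0,"wy": 0,"wz": -0.09,"gripper": 1},{"tx": 0,"ty": 0,"tz": 0.1,"wx": 0,"wy": 0,"wz": -0.118,"gripper": 1},{"tx": 0,"ty": 0,"tz": 0.1,"wx": 0,"wy": 0,"wz": -0.118,"gripper": 1},{"tx": 0,"ty": 0,"tz": 0.1,"wx": 0,"wy": 0,"wz": -0.118,"gripper": 1}])

```text
clock: 2.4
ee_pos: [0.5047, 0.2507, 0.1212]
ee_rot: [180.0, -0.0, -138.4]
wrist_force: [-0.9, 0.2, 0.8]
gripper_width: 0.0857
finger_force: 0.0
```

Run:
```python
from st import *
from z import *
print(tool([.5065,.2479,.015],[180,0,-138.6]))
a=bot.snapshot("scene");b=bot.snapshot("top")
cv2.imwrite("pics/hov.png",np.hstack([tile(b,165,215,w=50,h=70),tile(a,255,120,w=50,h=70)]))
```

```text
2.4 [ 26.4  20.7  -7.3  62.    0.  -15.2] [0.5047 0.2507 0.1212] [ 1.7999e+02 -2.0000e-02 -1.3839e+02] [-0.9  0.2  0.8] 0.0857 0.0
(array([ 0.004, -0.033,  1.062]), array([ 0.    , -0.0001,  0.0012]))
```

View pics/hov.png

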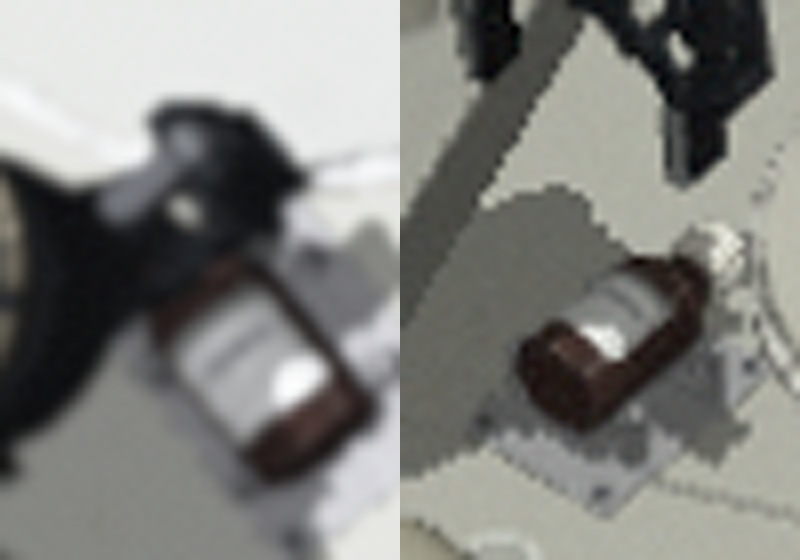

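The hover view shows the fingers above the bottle. In the top tile the body runs from (200,297) to (317,442), so I'll check the axis line against the tool position.

```bash
python3 - <<'E' | tail -2
from m import *
A=[plane(T,165+u/8-.5,215+v/8-.5,.0315)[:2] for u,v in((200,297),(317,442),(258,370))]
B=[plane(C,255+(u-400)/8-.5,120+v/8-.5,.0315)[:2] for u,v in((555,378),(722,250),(628,322))]
for Q in(A,B):
    d=Q[0]-Q[1] if Q is A else Q[1]-Q[0];print(np.round(Q,4).tolist(),np.degrees(np.arctan2(d[1],d[0])), "perp offs from tool axis pt", (np.array(Q)-[.5065,.2479])@[-.661,.750])
E
```

```text
[[0.5256, 0.2659], [0.482, 0.2284], [0.5036, 0.2473]] 40.6186464745871 perp offs from tool axis pt [0.00083288 0.0016075  0.00143668]
[[0.4822, 0.2311], [0.5553, 0.2878], [0.5136, 0.2555]] 37.74980742845218 perp offs from tool axis pt [ 0.00350058 -0.00237366  0.00096628]
```

Request:
arm_command(series=[{"tx": 0,"ty": -0.02,"tz": 0.2,"wx": 0,"wy": 0,"wz": 0.005,"gripper": 1},{"tx": 0,"ty": -0.02,"tz": 0.4,"wx": 0,"wy": 0,"wz": 0.005,"gripper": 1},{"tx": 0,"ty": -0.02,"tz": 0.6,"wx": 0,"wy": 0,"wz": 0.005,"gripper": 1},{"tx": 0,"ty": -0.02,"tz": 0.8,"wx": 0,"wy": 0,"wz": 0.005,"gripper": 1},{"tx": 0,"ty": -0.02,"tz": 0.95,"wx": 0,"wy": 0,"wz": 0.005,"gripper": 1},{"tx": 0,"ty": -0.02,"tz": 1.0,"wx": 0,"wy": 0,"wz": 0.005,"gripper": 1},{"tx": 0,"ty": -0.02,"tz": 1.0,"wx": 0,"wy": 0,"wz": 0.005,"gripper": 1}])

```text
clock: 3.2
ee_pos: [0.506, 0.2486, 0.0209]
ee_rot: [180.0, -0.1, -139.2]
wrist_force: [0.6, -0.4, 1.2]
gripper_width: 0.0853
finger_force: 0.0
```

Request:
arm_command(series=[{"tx": 0,"ty": 0,"tz": 0.05,"wx": 0,"wy": 0,"wz": 0,"gripper": 1},{"tx": 0,"ty": 0,"tz": 0.05,"wx": 0,"wy": 0,"wz": 0,"gripper": 0.4},{"tx": 0,"ty": 0,"tz": 0.05,"wx": 0,"wy": 0,"wz": 0,"gripper": 0.35},{"tx": 0,"ty": 0,"tz": 0.05,"wx": 0,"wy": 0,"wz": 0,"gripper": 0.3},{"tx": 0,"ty": 0,"tz": 0.05,"wx": 0,"wy": 0,"wz": 0,"gripper": 0.3},{"tx": 0,"ty": 0,"tz": 0.05,"wx": 0,"wy": 0,"wz": 0,"gripper": 0.3},{"tx": 0,"ty": 0,"tz": 0.05,"wx": 0,"wy": 0,"wz": 0,"gripper": 0.3},{"tx": 0,"ty": 0,"tz": 0.05,"wx": 0,"wy": 0,"wz": 0,"gripper": 0.3}])

```text
clock: 4.0
ee_pos: [0.5081, 0.2477, 0.0172]
ee_rot: [-179.8, 0.1, -139.3]
wrist_force: [3.9, -6.7, 3.9]
gripper_width: 0.0403
finger_force: 31.4
```

Request:
arm_command(series=[{"tx": 0,"ty": 0,"tz": -0.1,"wx": 0,"wy": 0,"wz": 0,"gripper": 0.3},{"tx": 0,"ty": 0,"tz": -0.25,"wx": 0,"wy": 0,"wz": 0,"gripper": 0.3},{"tx": 0,"ty": 0,"tz": -0.45,"wx": 0,"wy": 0,"wz": 0,"gripper": 0.3},{"tx": 0,"ty": 0,"tz": -0.65,"wx": 0,"wy": 0,"wz": 0,"gripper": 0.3},{"tx": 0,"ty": 0,"tz": -0.85,"wx": 0,"wy": 0,"wz": 0,"gripper": 0.3},{"tx": 0,"ty": 0,"tz": -1.0,"wx": 0,"wy": 0,"wz": 0,"gripper": 0.3},{"tx": 0,"ty": 0,"tz": -1.0,"wx": 0,"wy": 0,"wz": 0,"gripper": 0.3}])

```text
clock: 4.7
ee_pos: [0.5074, 0.2495, 0.1188]
ee_rot: [-180.0, 0.2, -139.2]
wrist_force: [0.1, 0.6, -0.8]
gripper_width: 0.0405
finger_force: 31.0
```

Run:
```python
from st import *
print(tool([.536,.0934,.12],[180,0,-176.1]))
```

```text
4.7 [ 26.2  20.8  -7.5  61.5   0.  -14.6] [0.5074 0.2495 0.1188] [-179.96    0.22 -139.2 ] [ 0.1  0.6 -0.8] 0.0405 31.0
(array([ 0.803, -1.368, -0.014]), array([2.00e-04, 1.20e-03, 2.05e-01]))
```

Request:
arm_command(series=[{"tx": 0.1,"ty": -0.2,"tz": 0,"wx": 0,"wy": 0,"wz": 0,"gripper": 0.3},{"tx": 0.3,"ty": -0.5,"tz": 0,"wx": 0,"wy": 0,"wz": 0,"gripper": 0.3},{"tx": 0.5,"ty": -0.8,"tz": 0,"wx": 0,"wy": 0,"wz": 0.03,"gripper": 0.3},{"tx": 0.7,"ty": -1.0,"tz": 0,"wx": 0,"wy": 0,"wz": 0.07,"gripper": 0.3},{"tx": 0.8,"ty": -1.0,"tz": 0,"wx": 0,"wy": 0,"wz": 0.11,"gripper": 0.3},{"tx": 0.8,"ty": -1.0,"tz": 0,"wx": 0,"wy": 0,"wz": 0.15,"gripper": 0.3},{"tx": 0.8,"ty": -1.0,"tz": 0,"wx": 0,"wy": 0,"wz": 0.19,"gripper": 0.3},{"tx": 0.8,"ty": -1.0,"tz": 0,"wx": 0,"wy": 0,"wz": 0.205,"gripper": 0.3}])

```text
clock: 5.5
ee_pos: [0.5106, 0.1206, 0.1156]
ee_rot: [180.0, -0.1, -176.4]
wrist_force: [0.4, -0.1, -0.9]
gripper_width: 0.0408
finger_force: 31.0
```

Run:
```python
from st import *
print(tool([.536,.0934,.014],[180,0,-176.1]))
```

```text
5.5 [ 13.3  17.4 -13.2  59.5   0.    9.7] [0.5106 0.1206 0.1156] [ 1.8000e+02 -6.0000e-02 -1.7639e+02] [ 0.4 -0.1 -0.9] 0.0408 31.0
(array([-0.237, -0.287,  1.016]), array([ 0.    , -0.0004, -0.0016]))
```

Request:
arm_command(series=[{"tx": -0.12,"ty": -0.15,"tz": 0.1,"wx": 0,"wy": 0,"wz": 0,"gripper": 0.3},{"tx": -0.24,"ty": -0.29,"tz": 0.3,"wx": 0,"wy": 0,"wz": 0,"gripper": 0.3},{"tx": -0.24,"ty": -0.29,"tz": 0.5,"wx": 0,"wy": 0,"wz": 0,"gripper": 0.3},{"tx": -0.24,"ty": -0.29,"tz": 0.7,"wx": 0,"wy": 0,"wz": 0,"gripper": 0.3},{"tx": -0.24,"ty": -0.29,"tz": 0.82,"wx": 0,"wy": 0,"wz": 0,"gripper": 0.3},{"tx": -0.24,"ty": -0.29,"tz": 0.9,"wx": 0,"wy": 0,"wz": 0,"gripper": 0.3},{"tx": -0.24,"ty": -0.29,"tz": 0.95,"wx": 0,"wy": 0,"wz": 0,"gripper": 0.3},{"tx": -0.24,"ty": -0.29,"tz": 0.95,"wx": 0,"wy": 0,"wz": 0,"gripper": 0.3}])

```text
clock: 6.3
ee_pos: [0.5369, 0.0936, 0.021]
ee_rot: [-180.0, -0.0, -176.1]
wrist_force: [0.7, -0.4, -0.7]
gripper_width: 0.0407
finger_force: 31.0
```

Run:
```python
from st import *
from z import *
print(tool([.536,.0934,.0112],[180,0,-176.1]))
a=bot.snapshot("scene");b=bot.snapshot("top")
cv2.imwrite("pics/low.png",np.hstack([tile(b,240,205,w=50,h=74),tile(a,270,160,w=50,h=74)]))
```

```text
6.3 [  9.9  24.4 -18.2  47.4  -0.    6. ] [0.5369 0.0936 0.021 ] [-1.7999e+02 -3.0000e-02 -1.7609e+02] [ 0.7 -0.4 -0.7] 0.0407 31.0
(array([ 0.009, -0.001,  0.098]), array([-0.    , -0.0002,  0.0001]))
```

View pics/low.png

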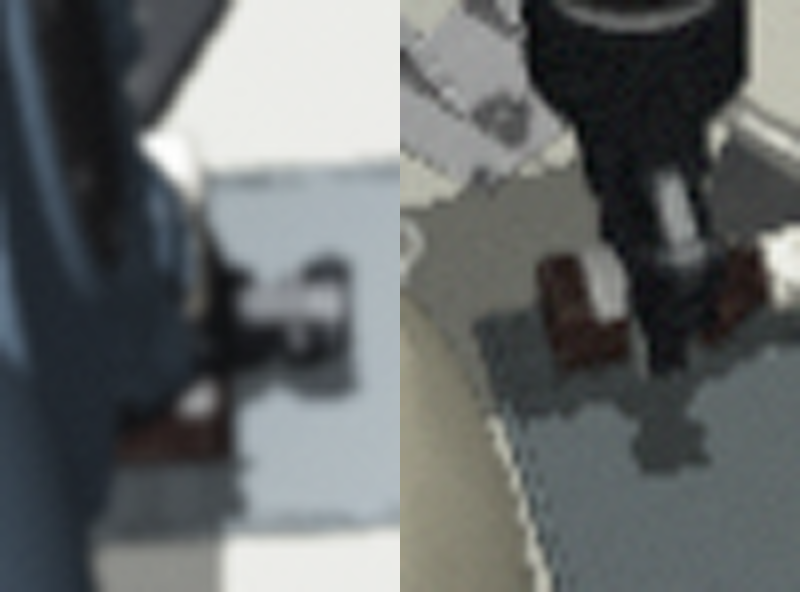

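The picture shows the bottle held level over the left rest, base toward the robot, with its right edge near the inner rib at top tile (235,450). Lowering and releasing now.

Request:
arm_command(series=[{"tx": 0.01,"ty": 0,"tz": 0.05,"wx": 0,"wy": 0,"wz": 0,"gripper": 0.3},{"tx": 0.01,"ty": 0,"tz": 0.095,"wx": 0,"wy": 0,"wz": 0,"gripper": 0.3},{"tx": 0.01,"ty": 0,"tz": 0.095,"wx": 0,"wy": 0,"wz": 0,"gripper": 0.3},{"tx": 0.01,"ty": 0,"tz": 0.095,"wx": 0,"wy": 0,"wz": 0,"gripper": 0.3}])

```text
clock: 6.8
ee_pos: [0.5356, 0.0929, 0.0116]
ee_rot: [-179.9, -0.1, -176.1]
wrist_force: [-1.4, -2.7, -0.9]
gripper_width: 0.0406
finger_force: 31.1
```

Request:
arm_command(series=[{"tx": 0,"ty": 0,"tz": 0,"wx": 0,"wy": 0,"wz": 0,"gripper": 0.5},{"tx": 0,"ty": 0,"tz": 0,"wx": 0,"wy": 0,"wz": 0,"gripper": 0.6},{"tx": 0,"ty": 0,"tz": 0,"wx": 0,"wy": 0,"wz": 0,"gripper": 0.75},{"tx": 0,"ty": 0,"tz": 0,"wx": 0,"wy": 0,"wz": 0,"gripper": 0.75},{"tx": 0,"ty": 0,"tz": 0,"wx": 0,"wy": 0,"wz": 0,"gripper": 0.75},{"tx": 0,"ty": 0,"tz": 0,"wx": 0,"wy": 0,"wz": 0,"gripper": 0.75}])

```text
clock: 7.4
ee_pos: [0.5361, 0.0934, 0.0118]
ee_rot: [-180.0, 0.0, -176.1]
wrist_force: [0.2, 0.5, 0.2]
gripper_width: 0.0643
finger_force: 0.0
```

Request:
arm_command(series=[{"tx": 0,"ty": 0,"tz": -0.2,"wx": 0,"wy": 0,"wz": 0,"gripper": 0.75},{"tx": 0,"ty": 0,"tz": -0.4,"wx": 0,"wy": 0,"wz": 0,"gripper": 0.75},{"tx": 0,"ty": 0,"tz": -0.6,"wx": 0,"wy": 0,"wz": 0,"gripper": 0.75},{"tx": 0,"ty": 0,"tz": -0.8,"wx": 0,"wy": 0,"wz": 0,"gripper": 0.75},{"tx": 0,"ty": 0,"tz": -1.0,"wx": 0,"wy": 0,"wz": 0,"gripper": 0.75}])

```text
clock: 7.9
ee_pos: [0.536, 0.0934, 0.1126]
ee_rot: [-180.0, -0.0, -176.1]
wrist_force: [-0.0, 0.5, 0.6]
gripper_width: 0.0642
finger_force: 0.0
```

```bash
cat >> h.py <<'E'
def ori(th,yaw=3.9):
    a=np.radians(yaw);ey=np.array([-np.sin(a),np.cos(a),0]);ez=np.array([0,0,1.]);t=np.radians(th)
    z=-np.sin(t)*ey-np.cos(t)*ez;x=-np.cos(t)*ey+np.sin(t)*ez
    return Ro.from_matrix(np.c_[x,np.cross(z,x),z]).as_euler('xyz',degrees=True)
E
python3 - <<'E'
from st import *
E=ori(15);print(E,ori(0));
print(tool([.5338,.1258,.13],ori(0)))
E
```

```text
7.9 [  9.9  19.3 -10.9  59.9  -0.    6. ] [0.536  0.0934 0.1126] [-180.    -0.  -176.1] [-0.   0.5  0.6] 0.0642 0.0
[180.  -15.  -86.1] [180.    0.  -86.1]
(array([-0.   ,  0.325, -0.174]), array([-0. , -0. , -0.5]))
```

Request:
arm_command(series=[{"tx": 0,"ty": 0.1,"tz": -0.1,"wx": 0,"wy": 0,"wz": -0.046,"gripper": 0.1},{"tx": 0,"ty": 0.2,"tz": -0.17,"wx": 0,"wy": 0,"wz": -0.092,"gripper": 0.1},{"tx": 0,"ty": 0.325,"tz": -0.17,"wx": 0,"wy": 0,"wz": -0.138,"gripper": 0.1},{"tx": 0,"ty": 0.325,"tz": -0.17,"wx": 0,"wy": 0,"wz": -0.184,"gripper": 0.1},{"tx": 0,"ty": 0.325,"tz": -0.17,"wx": 0,"wy": 0,"wz": -0.23,"gripper": 0.1},{"tx": 0,"ty": 0.325,"tz": -0.17,"wx": 0,"wy": 0,"wz": -0.276,"gripper": 0.1},{"tx": 0,"ty": 0.325,"tz": -0.17,"wx": 0,"wy": 0,"wz": -0.322,"gripper": 0.1},{"tx": 0,"ty": 0.325,"tz": -0.17,"wx": 0,"wy": 0,"wz": -0.368,"gripper": 0.1}])

```text
clock: 8.7
ee_pos: [0.5338, 0.1258, 0.1288]
ee_rot: [180.0, -0.0, -109.5]
wrist_force: [0.7, -0.1, -0.5]
gripper_width: 0.0087
finger_force: 0.0
```

Request:
arm_command(series=[{"tx": 0,"ty": 0,"tz": 0,"wx": 0,"wy": 0,"wz": -0.044,"gripper": 0.1},{"tx": 0,"ty": 0,"tz": 0,"wx": 0,"wy": 0,"wz": -0.088,"gripper": 0.1},{"tx": 0,"ty": 0,"tz": 0,"wx": 0,"wy": 0,"wz": -0.132,"gripper": 0.1},{"tx": 0,"ty": 0,"tz": 0,"wx": 0,"wy": 0,"wz": -0.132,"gripper": 0.1}])

```text
clock: 9.1
ee_pos: [0.5338, 0.1258, 0.1288]
ee_rot: [180.0, -0.0, -86.0]
wrist_force: [0.6, -1.2, -0.0]
gripper_width: 0.0085
finger_force: 0.0
```

Request:
arm_command(series=[{"tx": 0,"ty": 0,"tz": 0.1,"wx": 0,"wy": 0.042,"wz": 0,"gripper": 0.1},{"tx": 0,"ty": 0,"tz": 0.2,"wx": 0,"wy": 0.0833,"wz": 0,"gripper": 0.1},{"tx": 0,"ty": 0,"tz": 0.4,"wx": 0,"wy": 0.0833,"wz": 0,"gripper": 0.1},{"tx": 0,"ty": 0,"tz": 0.6,"wx": 0,"wy": 0.0833,"wz": 0,"gripper": 0.1},{"tx": 0,"ty": 0,"tz": 0.6,"wx": 0,"wy": 0.0833,"wz": 0,"gripper": 0.1},{"tx": 0,"ty": 0,"tz": 0.6,"wx": 0,"wy": 0.0833,"wz": 0,"gripper": 0.1}])

```text
clock: 9.7
ee_pos: [0.5338, 0.1257, 0.069]
ee_rot: [180.0, -15.0, -86.2]
wrist_force: [0.2, 0.4, 1.0]
gripper_width: 0.0083
finger_force: 0.0
```

Run:
```python
from st import *
from z import *
print(tool([.5338,.1258,.011],ori(15)))
a=bot.snapshot("scene");b=bot.snapshot("top")
cv2.imwrite("pics/pre.png",np.hstack([tile(b,235,205,w=50,h=74),tile(a,265,160,w=50,h=74)]))
```

```text
9.7 [ 21.2  24.9 -10.7  59.  -14.3 -72. ] [0.5338 0.1257 0.069 ] [180.   -15.01 -86.24] [0.2 0.4 1. ] 0.0083 0.0
(array([-0.151, -0.   ,  0.56 ]), array([ 0.0002, -0.0001, -0.0008]))
```

View pics/pre.png

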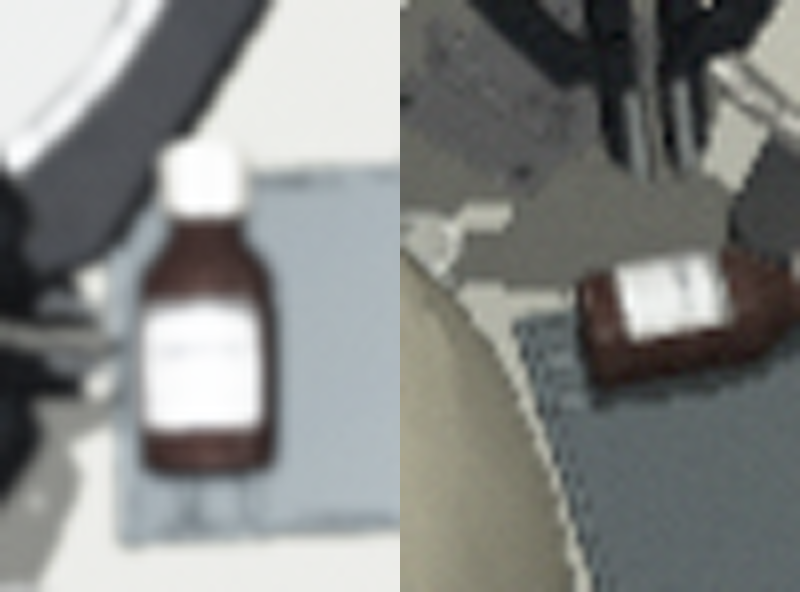

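The picture shows the bottle lying alone and parallel in the left rest, body at top tile x 140–275 with the ribs visible below it. The shut fingers are to its left, clear of the furnace slab. Going down behind it.

Request:
arm_command(series=[{"tx": -0.05,"ty": 0,"tz": 0.19,"wx": 0,"wy": 0,"wz": 0,"gripper": 0.1},{"tx": -0.1,"ty": 0,"tz": 0.37,"wx": 0,"wy": 0,"wz": 0,"gripper": 0.1},{"tx": -0.135,"ty": 0,"tz": 0.5,"wx": 0,"wy": 0,"wz": 0,"gripper": 0.1},{"tx": -0.151,"ty": 0,"tz": 0.56,"wx": 0,"wy": 0,"wz": 0,"gripper": 0.1},{"tx": -0.151,"ty": 0,"tz": 0.56,"wx": 0,"wy": 0,"wz": 0,"gripper": 0.1}])

```text
clock: 10.3
ee_pos: [0.534, 0.1257, 0.011]
ee_rot: [-180.0, -15.0, -86.2]
wrist_force: [0.7, -0.5, 0.0]
gripper_width: 0.0083
finger_force: 0.0
```

Request:
arm_command(series=[{"tx": 0.02,"ty": 0,"tz": 0.005,"wx": 0,"wy": 0,"wz": 0,"gripper": 0.1},{"tx": 0.04,"ty": 0,"tz": 0.01,"wx": 0,"wy": 0,"wz": 0,"gripper": 0.1},{"tx": 0.06,"ty": 0,"tz": 0.016,"wx": 0,"wy": 0,"wz": 0,"gripper": 0.1},{"tx": 0.08,"ty": 0,"tz": 0.021,"wx": 0,"wy": 0,"wz": 0,"gripper": 0.1}])

```text
clock: 10.7
ee_pos: [0.5347, 0.1176, 0.0113]
ee_rot: [-180.0, -15.0, -86.1]
wrist_force: [-0.0, 1.0, 0.5]
gripper_width: 0.0085
finger_force: 0.5
```

Request:
arm_command(series=[{"tx": 0.02,"ty": 0,"tz": 0.005,"wx": 0,"wy": 0,"wz": 0,"gripper": 0.1},{"tx": 0.04,"ty": 0,"tz": 0.01,"wx": 0,"wy": 0,"wz": 0,"gripper": 0.1},{"tx": 0.06,"ty": 0,"tz": 0.016,"wx": 0,"wy": 0,"wz": 0,"gripper": 0.1},{"tx": 0.08,"ty": 0,"tz": 0.021,"wx": 0,"wy": 0,"wz": 0,"gripper": 0.1}])

```text
clock: 11.1
ee_pos: [0.5349, 0.1091, 0.0108]
ee_rot: [180.0, -15.0, -86.1]
wrist_force: [-0.8, -0.6, 0.5]
gripper_width: 0.0086
finger_force: 0.0
```

```bash
cat > bp.py <<'E'
from h import *
def bottle(s,roi=(225,205,360,285)):
    x0,y0,x1,y1=roi;im=s["color"][y0:y1,x0:x1].astype(int);r,b=im[...,0],im[...,2]
    m=((r-b>12)&(r<130)).astype(np.uint8)
    n,l,st,ce=cv2.connectedComponentsWithStats(m)
    k=1+np.argmax(st[1:,4]);pts=np.argwhere(m>0)[:,::-1]+[x0,y0]
    c,(w,h),a=cv2.minAreaRect(pts.astype(np.float32));return c,(w,h),a,plane(s,*c,.025).round(4),len(pts)
if __name__=="__main__":
    import st
    T=bot.snapshot("top");print(bottle(T))
E
python3 bp.py
```

```text
11.1 [ 19.6  27.9 -15.7  50.5 -14.4 -73.8] [0.5349 0.1091 0.0108] [179.98 -15.01 -86.1 ] [-0.8 -0.6  0.5] 0.0086 0.0
((287.2457275390625, 254.0259552001953), (126.64545440673828, 34.27760696411133), 14.157631874084473, array([0.5224, 0.0289, 0.025 ]), 260)
```

```bash
sed -i 's/pts=np.argwhere(m>0)/pts=np.argwhere(l==k)/' bp.py; python3 bp.py
```

```text
11.15 [ 19.6  27.9 -15.7  50.5 -14.4 -73.8] [0.5349 0.1089 0.0108] [179.99 -15.02 -86.11] [ 0.2 -0.2  0.2] 0.009 0.0
((270.72320556640625, 246.96385192871094), (30.162321090698242, 13.433218955993652), 87.1375961303711, array([0.5393, 0.0696, 0.025 ]), 260)
```

Run:
```python
from bp import *
for i in range(8):
    T=bot.snapshot("top");r=bottle(T);print(round(bot.sense()["clock"],2),r[3],round(r[2],1),r[4])
```

```text
11.25 [0.5402 0.0637 0.025 ] 86.2 304
11.3 [0.5401 0.0589 0.025 ] 84.6 338
11.35 [0.5405 0.053  0.025 ] 87.0 365
11.4 [0.5417 0.0471 0.025 ] 85.9 382
11.45 [0.5419 0.0421 0.025 ] 90.0 390
11.5 [0.5423 0.0376 0.025 ] 85.6 389
11.55 [0.5426 0.0335 0.025 ] 86.4 382
11.6 [0.5433 0.0274 0.025 ] 0.0 374
```

Run:
```python
from bp import *
for i in range(26):
    T=bot.snapshot("top");r=bottle(T);print(round(bot.sense()["clock"],2),r[3],round(r[2],1),r[4]) if i%3==0 else 0
```

```text
11.65 [0.5425 0.025  0.025 ] 86.2 384
11.8 [0.5446 0.0128 0.025 ] 90.0 387
11.95 [0.5453 0.0017 0.025 ] 86.4 371
12.1 [ 0.5451 -0.009   0.025 ] 87.3 319
12.25 [ 0.5474 -0.0203  0.025 ] 84.6 246
12.4 [ 0.5473 -0.0272  0.025 ] 84.8 182
12.55 [ 0.5746 -0.0333  0.025 ] 90.0 84
12.7 [ 0.574  -0.0303  0.025 ] 4.4 90
12.85 [ 0.5475 -0.0264  0.025 ] 87.3 202
```

Run:
```python
from bp import *
for i in range(20):
    T=bot.snapshot("top");r=bottle(T);print(round(bot.sense()["clock"],2),r[3],round(r[2],1),r[4]) if i%4==3 else 0
```

```text
13.1 [ 0.5735 -0.0314  0.025 ] 8.7 92
13.3 [ 0.5745 -0.0321  0.025 ] 0.0 90
13.5 [ 0.5474 -0.0264  0.025 ] 87.1 192
13.7 [ 0.5734 -0.0311  0.025 ] 8.7 90
13.9 [ 0.5745 -0.0321  0.025 ] 90.0 89
```

Run:
```python
from bp import *
T=bot.snapshot("top");im=T["color"][205:285,225:380].astype(int);r,b=im[...,0],im[...,2]
m=(r-b>8)&(r<150)
for v in range(0,80,3):
    c=np.where(m[v])[0]+225
    if len(c)>2: print(v+205,c.min(),c.max(),len(c),plane(T,c.min()-.5,v+205,.025)[:2].round(4),plane(T,c.max()+.5,v+205,.025)[:2].round(4))
```

```text
229 227 314 8 [0.5828 0.1795] [ 0.5845 -0.0368]
232 229 316 10 [0.5754 0.1743] [ 0.5771 -0.0418]
235 230 318 15 [0.568  0.1716] [ 0.5697 -0.0468]
238 228 319 11 [0.5605 0.1763] [ 0.5624 -0.0494]
241 228 319 4 [0.5531 0.176 ] [ 0.555  -0.0494]
244 228 319 3 [0.5457 0.1757] [ 0.5476 -0.0495]
250 227 320 4 [0.5309 0.1776] [ 0.5329 -0.0521]
253 225 320 6 [0.5235 0.1823] [ 0.5256 -0.0522]
256 225 320 17 [0.5162 0.182 ] [ 0.5182 -0.0523]
259 307 316 10 [ 0.5106 -0.0183] [ 0.5108 -0.0426]
280 342 370 29 [ 0.4606 -0.1036] [ 0.4614 -0.1735]
283 335 377 14 [ 0.4532 -0.0868] [ 0.4543 -0.1903]
```

Request:
arm_command(series=[{"tx": 0.1,"ty": 0,"tz": 0.027,"wx": 0,"wy": 0,"wz": 0,"gripper": 0.1},{"tx": 0.3,"ty": 0,"tz": 0.08,"wx": 0,"wy": 0,"wz": 0,"gripper": 0.1},{"tx": 0.5,"ty": 0,"tz": 0.134,"wx": 0,"wy": 0,"wz": 0,"gripper": 0.1},{"tx": 0.7,"ty": 0,"tz": 0.188,"wx": 0,"wy": 0,"wz": 0,"gripper": 0.1},{"tx": 0.82,"ty": 0,"tz": 0.22,"wx": 0,"wy": 0,"wz": 0,"gripper": 0.1},{"tx": 0.87,"ty": 0,"tz": 0.233,"wx": 0,"wy": 0,"wz": 0,"gripper": 0.1},{"tx": 0.87,"ty": 0,"tz": 0.233,"wx": 0,"wy": 0,"wz": 0,"gripper": 0.1}])

```text
clock: 14.65
ee_pos: [0.5411, 0.0189, 0.011]
ee_rot: [-180.0, -15.0, -86.2]
wrist_force: [-0.3, 0.2, 0.0]
gripper_width: 0.0087
finger_force: 0.0
```

Request:
arm_command(series=[{"tx": 0.02,"ty": 0,"tz": 0.005,"wx": 0,"wy": 0,"wz": 0,"gripper": 0.1},{"tx": 0.04,"ty": 0,"tz": 0.01,"wx": 0,"wy": 0,"wz": 0,"gripper": 0.1},{"tx": 0.06,"ty": 0,"tz": 0.016,"wx": 0,"wy": 0,"wz": 0,"gripper": 0.1},{"tx": 0.08,"ty": 0,"tz": 0.021,"wx": 0,"wy": 0,"wz": 0,"gripper": 0.1},{"tx": 0.1,"ty": 0,"tz": 0.027,"wx": 0,"wy": 0,"wz": 0,"gripper": 0.1},{"tx": 0.12,"ty": 0,"tz": 0.032,"wx": 0,"wy": 0,"wz": 0,"gripper": 0.1},{"tx": 0.14,"ty": 0,"tz": 0.037,"wx": 0,"wy": 0,"wz": 0,"gripper": 0.1},{"tx": 0.16,"ty": 0,"tz": 0.043,"wx": 0,"wy": 0,"wz": 0,"gripper": 0.1}])

```text
clock: 15.45
ee_pos: [0.5423, 0.0028, 0.0109]
ee_rot: [180.0, -15.0, -86.1]
wrist_force: [-0.4, 0.1, -0.6]
gripper_width: 0.0086
finger_force: 0.0
```

Request:
arm_command(series=[{"tx": 0.02,"ty": 0,"tz": 0.005,"wx": 0,"wy": 0,"wz": 0,"gripper": 0.1},{"tx": 0.04,"ty": 0,"tz": 0.01,"wx": 0,"wy": 0,"wz": 0,"gripper": 0.1},{"tx": 0.06,"ty": 0,"tz": 0.016,"wx": 0,"wy": 0,"wz": 0,"gripper": 0.1},{"tx": 0.08,"ty": 0,"tz": 0.021,"wx": 0,"wy": 0,"wz": 0,"gripper": 0.1}])

```text
clock: 15.85
ee_pos: [0.5428, -0.0054, 0.0109]
ee_rot: [180.0, -15.0, -86.1]
wrist_force: [-0.7, 0.6, -1.1]
gripper_width: 0.0086
finger_force: 0.0
```

```bash
cat > ed.py <<'E'
from bp import *
import st
T=bot.snapshot("top");im=T["color"][205:285,280:380].astype(int);r,b=im[...,0],im[...,2]
m=(r-b>8)&(r<150)
for v in range(24,60,4):
    c=np.where(m[v])[0]+280
    if len(c)>1: print(v+205,c.min(),c.max(),plane(T,c.max()+.5,v+205,.025)[:2].round(4))
E
python3 ed.py
```

```text
15.85 [  7.8  25.8 -19.6  45.7 -15.  -85.9] [ 0.5428 -0.0054  0.0109] [180.  -15.  -86.1] [-0.7  0.6 -1.1] 0.0086 0.0
229 285 315 [ 0.5845 -0.0393]
233 288 317 [ 0.5746 -0.0443]
237 286 319 [ 0.5648 -0.0493]
245 284 287 [0.5445 0.0287]
253 280 282 [0.5248 0.0405]
257 307 321 [ 0.5158 -0.0547]
```

Request:
arm_command(series=[{"tx": 0.02,"ty": 0,"tz": 0.005,"wx": 0,"wy": 0,"wz": 0,"gripper": 0.1},{"tx": 0.04,"ty": 0,"tz": 0.01,"wx": 0,"wy": 0,"wz": 0,"gripper": 0.1},{"tx": 0.06,"ty": 0,"tz": 0.016,"wx": 0,"wy": 0,"wz": 0,"gripper": 0.1},{"tx": 0.08,"ty": 0,"tz": 0.021,"wx": 0,"wy": 0,"wz": 0,"gripper": 0.1},{"tx": 0.1,"ty": 0,"tz": 0.027,"wx": 0,"wy": 0,"wz": 0,"gripper": 0.1}])

```text
clock: 16.4
ee_pos: [0.5435, -0.0157, 0.0109]
ee_rot: [180.0, -15.0, -86.1]
wrist_force: [0.8, -0.6, -0.1]
gripper_width: 0.0085
finger_force: 0.2
```

```bash
python3 ed.py
```

```text
16.4 [  6.7  25.7 -19.8  45.3 -15.  -87.1] [ 0.5435 -0.0157  0.0109] [180.   -14.99 -86.1 ] [ 0.8 -0.6 -0.1] 0.0085 0.2
229 291 318 [ 0.5846 -0.0467]
233 293 321 [ 0.5747 -0.0541]
237 292 322 [ 0.5649 -0.0567]
241 292 293 [0.5544 0.0142]
245 289 292 [0.5446 0.0164]
253 285 310 [ 0.5254 -0.0278]
257 311 324 [ 0.5159 -0.062 ]
```

Request:
arm_command(series=[{"tx": 0.015,"ty": 0,"tz": 0.004,"wx": 0,"wy": 0,"wz": 0,"gripper": 0.1},{"tx": 0.03,"ty": 0,"tz": 0.008,"wx": 0,"wy": 0,"wz": 0,"gripper": 0.1},{"tx": 0.045,"ty": 0,"tz": 0.012,"wx": 0,"wy": 0,"wz": 0,"gripper": 0.1},{"tx": 0.06,"ty": 0,"tz": 0.016,"wx": 0,"wy": 0,"wz": 0,"gripper": 0.1},{"tx": 0.06,"ty": 0,"tz": 0.016,"wx": 0,"wy": 0,"wz": 0,"gripper": 0.1},{"tx": 0.06,"ty": 0,"tz": 0.016,"wx": 0,"wy": 0,"wz": 0,"gripper": 0.1}])

```text
clock: 17.05
ee_pos: [0.5439, -0.0218, 0.0109]
ee_rot: [180.0, -15.0, -86.1]
wrist_force: [-0.0, -0.0, -0.4]
gripper_width: 0.0084
finger_force: 0.0
```

```bash
python3 ed.py
```

```text
17.05 [  6.1  25.6 -19.9  45.1 -15.  -87.7] [ 0.5439 -0.0218  0.0109] [180.   -15.   -86.11] [-0.  -0.  -0.4] 0.0084 0.0
229 293 324 [ 0.5847 -0.0614]
233 296 327 [ 0.5748 -0.0688]
237 296 322 [ 0.5649 -0.0567]
241 295 320 [ 0.555  -0.0519]
245 295 320 [ 0.5452 -0.052 ]
249 315 320 [ 0.5354 -0.0521]
253 287 321 [ 0.5256 -0.0546]
257 316 329 [ 0.516  -0.0742]
```

Request:
arm_command(series=[{"tx": -0.1,"ty": 0,"tz": -0.027,"wx": 0,"wy": 0,"wz": 0,"gripper": 0.1},{"tx": -0.25,"ty": 0,"tz": -0.067,"wx": 0,"wy": 0,"wz": 0,"gripper": 0.1},{"tx": -0.3,"ty": 0,"tz": -0.3,"wx": 0,"wy": 0,"wz": 0,"gripper": 0.3},{"tx": -0.3,"ty": 0,"tz": -0.6,"wx": 0,"wy": 0,"wz": 0,"gripper": 0.5},{"tx": -0.3,"ty": 0,"tz": -0.9,"wx": 0,"wy": 0,"wz": 0,"gripper": 0.7},{"tx": -0.3,"ty": 0,"tz": -1.0,"wx": 0,"wy": 0,"wz": 0,"gripper": 0.75},{"tx": -0.3,"ty": 0,"tz": -1.0,"wx": 0,"wy": 0,"wz": 0,"gripper": 0.75}])

```text
clock: 17.8
ee_pos: [0.5411, 0.0344, 0.1009]
ee_rot: [-179.8, -15.0, -86.1]
wrist_force: [0.3, -0.2, -1.0]
gripper_width: 0.0639
finger_force: 0.0
```

Run:
```python
from bp import *
from z import *
import st
a=bot.snapshot("scene");b=bot.snapshot("top")
cv2.imwrite("pics/right.png",np.hstack([tile(b,290,205,w=50,h=74),tile(a,275,200,w=50,h=74)]))
print(bottle(b,(290,205,345,265)))
```

```text
17.8 [ 12.   21.  -11.8  59.2 -14.8 -81.7] [0.5411 0.0344 0.1009] [-179.84  -14.97  -86.06] [ 0.3 -0.2 -1. ] 0.0639 0.0
((320.6034851074219, 243.06982421875), (30.262197494506836, 13.58303165435791), 87.1375961303711, array([ 0.5499, -0.0522,  0.025 ]), 215)
```

View pics/right.png

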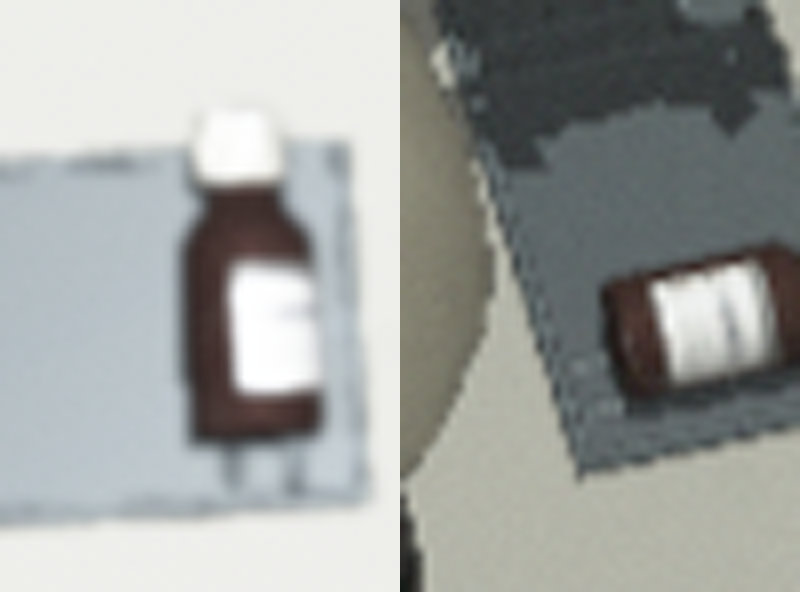

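The picture shows the bottle lying alone in the right rest. It is centred at top tile (257,400), with the two ribs visible below at x 232 and 296, cap at (238,145), base edge at y 440.

Run:
```python
from bp import *
b=bot.snapshot("top");a=bot.snapshot("scene")
f=lambda u,v,z:plane(b,290+u/8-.5,205+v/8-.5,z)[:2].round(4)
g=lambda u,v,z:plane(a,275+(u-400)/8-.5,200+v/8-.5,z)[:2].round(4)
print("captip",f(238,105,.03),"capmid",f(238,147,.025),"base edge",f(257,441,.010),f(257,441,.025),"shoulder L/R",f(187,250,.025),f(315,250,.025),"low L/R",f(190,400,.025),f(322,400,.025))
print("scene base centre",g(625,345,.025),"base L low",g(630,400,.004))
import st
P=[.5462+0.018,-.0562+.0012,.06]
print(tool(P+np.array([0,0,.06]),[180,0,-176.1]))
```

```text
captip [ 0.612  -0.0483] capmid [ 0.5998 -0.0483] base edge [ 0.5105 -0.0548] [ 0.5094 -0.0551] shoulder L/R [ 0.5678 -0.0331] [ 0.5681 -0.0722] low L/R [ 0.5218 -0.0346] [ 0.5221 -0.0748]
scene base centre [ 0.5158 -0.0581] base L low [ 0.5157 -0.0655]
18.0 [ 11.9  21.1 -12.   59.1 -14.8 -81.8] [0.5393 0.0328 0.0984] [179.86 -15.01 -86.07] [-1.1 -0.   0.2] 0.064 0.0
(array([ 0.919, -0.188,  0.022]), array([-0.0649, -0.0661,  0.4969]))
```

Request:
arm_command(series=[{"tx": 0.2,"ty": -0.04,"tz": 0,"wx": -0.0054,"wy": -0.0055,"wz": 0.041,"gripper": 0.75},{"tx": 0.45,"ty": -0.09,"tz": 0.01,"wx": -0.0108,"wy": -0.011,"wz": 0.082,"gripper": 0.75},{"tx": 0.7,"ty": -0.14,"tz": 0.02,"wx": -0.016,"wy": -0.0164,"wz": 0.123,"gripper": 0.75},{"tx": 0.85,"ty": -0.17,"tz": 0.02,"wx": -0.0214,"wy": -0.0218,"wz": 0.164,"gripper": 0.75},{"tx": 0.919,"ty": -0.188,"tz": 0.02,"wx": -0.0268,"wy": -0.0273,"wz": 0.205,"gripper": 0.75},{"tx": 0.919,"ty": -0.188,"tz": 0.02,"wx": -0.032,"wy": -0.0327,"wz": 0.246,"gripper": 0.75},{"tx": 0.919,"ty": -0.188,"tz": 0.02,"wx": -0.0375,"wy": -0.038,"wz": 0.287,"gripper": 0.75},{"tx": 0.919,"ty": -0.188,"tz": 0.02,"wx": -0.043,"wy": -0.0436,"wz": 0.328,"gripper": 0.75}])

```text
clock: 18.8
ee_pos: [0.5644, -0.0553, 0.1202]
ee_rot: [-177.3, -4.8, -146.1]
wrist_force: [0.4, -0.1, 0.1]
gripper_width: 0.0642
finger_force: 0.0
```

Run:
```python
from st import *
print(tool([.566,-.0542,.11],[180,0,-176.1]))
```

```text
18.8 [ -2.9  22.6  -4.6  65.   -5.  -36.8] [ 0.5644 -0.0553  0.1202] [-177.32   -4.83 -146.14] [ 0.4 -0.1  0.1] 0.0642 0.0
(array([-0.028,  0.005,  0.1  ]), array([-0.0215, -0.0223,  0.167 ]))
```

Request:
arm_command(series=[{"tx": 0,"ty": 0,"tz": 0,"wx": -0.005,"wy": -0.0056,"wz": 0.042,"gripper": 0.75},{"tx": -0.01,"ty": 0,"tz": 0,"wx": -0.0107,"wy": -0.0111,"wz": 0.084,"gripper": 0.75},{"tx": -0.02,"ty": 0,"tz": 0.05,"wx": -0.016,"wy": -0.0167,"wz": 0.126,"gripper": 0.75},{"tx": -0.028,"ty": 0.005,"tz": 0.1,"wx": -0.0215,"wy": -0.0223,"wz": 0.167,"gripper": 0.75},{"tx": -0.028,"ty": 0.005,"tz": 0.1,"wx": -0.0215,"wy": -0.0223,"wz": 0.167,"gripper": 0.75},{"tx": -0.028,"ty": 0.005,"tz": 0.1,"wx": -0.0215,"wy": -0.0223,"wz": 0.167,"gripper": 0.75}])

```text
clock: 19.4
ee_pos: [0.566, -0.0541, 0.1106]
ee_rot: [-179.9, -0.0, -175.6]
wrist_force: [0.5, -0.7, 0.4]
gripper_width: 0.0637
finger_force: 0.0
```

Request:
arm_command(series=[{"tx": 0,"ty": 0,"tz": 0.2,"wx": 0,"wy": 0,"wz": 0,"gripper": 0.85},{"tx": 0,"ty": 0,"tz": 0.4,"wx": 0,"wy": 0,"wz": 0,"gripper": 0.85},{"tx": 0,"ty": 0,"tz": 0.6,"wx": 0,"wy": 0,"wz": 0,"gripper": 0.85},{"tx": 0,"ty": 0,"tz": 0.8,"wx": 0,"wy": 0,"wz": 0,"gripper": 0.85},{"tx": 0,"ty": 0,"tz": 0.93,"wx": 0,"wy": 0,"wz": 0,"gripper": 0.85},{"tx": 0,"ty": 0,"tz": 0.99,"wx": 0,"wy": 0,"wz": 0,"gripper": 0.85},{"tx": 0,"ty": 0,"tz": 0.99,"wx": 0,"wy": 0,"wz": 0,"gripper": 0.85}])

```text
clock: 20.1
ee_pos: [0.5665, -0.0537, 0.0118]
ee_rot: [-179.9, 0.0, -175.7]
wrist_force: [-1.2, 0.2, -0.8]
gripper_width: 0.0728
finger_force: 0.0
```

Request:
arm_command(series=[{"tx": 0,"ty": 0,"tz": 0,"wx": 0,"wy": 0,"wz": 0,"gripper": 0.6},{"tx": 0,"ty": 0,"tz": 0,"wx": 0,"wy": 0,"wz": 0,"gripper": 0.4},{"tx": 0,"ty": 0,"tz": 0,"wx": 0,"wy": 0,"wz": 0,"gripper": 0.3},{"tx": 0,"ty": 0,"tz": 0,"wx": 0,"wy": 0,"wz": 0,"gripper": 0.3},{"tx": 0,"ty": 0,"tz": 0,"wx": 0,"wy": 0,"wz": 0,"gripper": 0.3},{"tx": 0,"ty": 0,"tz": 0,"wx": 0,"wy": 0,"wz": 0,"gripper": 0.3}], newtons=35)

```text
clock: 20.7
ee_pos: [0.5676, -0.0538, 0.0134]
ee_rot: [-179.9, 0.2, -175.7]
wrist_force: [0.3, 0.8, 7.0]
gripper_width: 0.0396
finger_force: 35.0
```

Request:
arm_command(series=[{"tx": 0,"ty": 0,"tz": -0.1,"wx": 0,"wy": 0,"wz": 0,"gripper": 0.3},{"tx": 0,"ty": 0,"tz": -0.25,"wx": 0,"wy": 0,"wz": 0,"gripper": 0.3},{"tx": 0,"ty": 0,"tz": -0.45,"wx": 0,"wy": 0,"wz": 0,"gripper": 0.3},{"tx": 0,"ty": 0,"tz": -0.65,"wx": 0,"wy": 0,"wz": 0,"gripper": 0.3},{"tx": 0,"ty": 0,"tz": -0.85,"wx": 0,"wy": 0,"wz": 0,"gripper": 0.3},{"tx": 0,"ty": 0,"tz": -1.0,"wx": 0,"wy": 0,"wz": 0,"gripper": 0.3}])

```text
clock: 21.3
ee_pos: [0.5668, -0.0538, 0.1142]
ee_rot: [-179.9, 0.1, -175.7]
wrist_force: [0.5, 0.6, -0.9]
gripper_width: 0.04
finger_force: 35.8
```

Request:
arm_command(series=[{"tx": 0,"ty": 0,"tz": -0.2,"wx": 0,"wy": 0,"wz": 0,"gripper": 0.3},{"tx": 0,"ty": 0,"tz": -0.4,"wx": 0,"wy": 0,"wz": 0,"gripper": 0.3},{"tx": 0,"ty": 0,"tz": -0.6,"wx": 0,"wy": 0,"wz": 0,"gripper": 0.3},{"tx": 0,"ty": 0,"tz": -0.6,"wx": 0,"wy": 0,"wz": 0,"gripper": 0.3}])

```text
clock: 21.7
ee_pos: [0.5677, -0.0539, 0.1754]
ee_rot: [-179.9, 0.3, -175.8]
wrist_force: [0.4, 1.2, -1.4]
gripper_width: 0.0399
finger_force: 35.8
```

```bash
cat > cup.py <<'E'
from st import *
a=np.radians(-80.4);hd=np.array([np.cos(a),np.sin(a),0]);ez=np.array([0,0,1.])
c=(hd+ez)/2**.5; z=(hd-ez)/2**.5; y=np.cross(z,-c)
RC=Ro.from_matrix(np.c_[-c,y,z]).as_euler('xyz',degrees=True)
n=np.array([.986,.167,0]);RM=np.array([.599,-.2335,.060]);RM=RM+n*(.552-RM@n)
H,DZ=.054,.0116
def tcp(s): return RM+c*(s+H)+z*DZ   # s: base beyond rim along bore
E
python3 - <<'E'
from cup import *
print(RM,RC,tcp(.03),tcp(-.042))
R0=[180,0,99.6];print(tool(tcp(.03)+[0,0.02,.08],R0)); print((Ro.from_euler('xyz',R0,degrees=True).inv()*Ro.from_euler('xyz',RC,degrees=True)).as_rotvec()/np.pi)
print(tool(tcp(.03),RC))
E
```

```text
21.7 [-5.4 19.1 -1.3 69.2 -0.1 -9.6] [ 0.5677 -0.0539  0.1754] [-179.89    0.34 -175.75] [ 0.4  1.2 -1.4] 0.0399 35.8
[ 0.59937517 -0.23343646  0.06      ] [180.   45.   99.6] [ 0.61064864 -0.30008921  0.11119453] [ 0.60215816 -0.24989048  0.06028284]
(array([-0.261, -2.288, -0.152]), array([0.0009, 0.002 , 0.4703]))
[-1.81322036e-17 -2.50000000e-01 -1.53080850e-17]
(array([-0.242, -2.486,  0.649]), array([ 0.1847, -0.2   ,  0.4435]))
```

Request:
arm_command(series=[{"tx": -0.1,"ty": 0,"tz": 0,"wx": 0,"wy": 0,"wz": 0.03,"gripper": 0.3},{"tx": -0.2,"ty": 0,"tz": 0,"wx": 0,"wy": 0,"wz": 0.07,"gripper": 0.3},{"tx": -0.3,"ty": 0,"tz": 0,"wx": 0,"wy": 0,"wz": 0.11,"gripper": 0.3},{"tx": -0.3,"ty": -0.1,"tz": 0,"wx": 0,"wy": 0,"wz": 0.15,"gripper": 0.3},{"tx": -0.3,"ty": -0.3,"tz": 0,"wx": 0,"wy": 0,"wz": 0.19,"gripper": 0.3},{"tx": -0.3,"ty": -0.5,"tz": 0,"wx": 0,"wy": 0,"wz": 0.23,"gripper": 0.3},{"tx": -0.3,"ty": -0.75,"tz": 0,"wx": 0,"wy": 0,"wz": 0.27,"gripper": 0.3},{"tx": -0.3,"ty": -1.0,"tz": 0,"wx": 0,"wy": 0,"wz": 0.31,"gripper": 0.3}])

```text
clock: 22.5
ee_pos: [0.6034, -0.1518, 0.1716]
ee_rot: [-180.0, 0.0, 128.2]
wrist_force: [-0.1, -0.0, -2.0]
gripper_width: 0.0402
finger_force: 35.8
```

Run:
```python
from cup import *
R0=[180,0,99.6];print(tool(tcp(.03)+[0,0.02,.08],R0))
```

```text
22.5 [-14.1  24.5   6.5  72.   -0.   37.7] [ 0.6034 -0.1518  0.1716] [-1.7999e+02  4.0000e-02  1.2818e+02] [-0.1 -0.  -2. ] 0.0402 35.8
(array([-1.053, -0.736, -0.195]), array([-0.    ,  0.0003,  0.1588]))
```

Request:
arm_command(series=[{"tx": -0.15,"ty": -0.1,"tz": -0.03,"wx": 0,"wy": 0,"wz": 0.04,"gripper": 0.3},{"tx": -0.4,"ty": -0.28,"tz": -0.08,"wx": 0,"wy": 0,"wz": 0.08,"gripper": 0.3},{"tx": -0.65,"ty": -0.46,"tz": -0.13,"wx": 0,"wy": 0,"wz": 0.12,"gripper": 0.3},{"tx": -0.85,"ty": -0.6,"tz": -0.17,"wx": 0,"wy": 0,"wz": 0.159,"gripper": 0.3},{"tx": -1.0,"ty": -0.7,"tz": -0.2,"wx": 0,"wy": 0,"wz": 0.159,"gripper": 0.3},{"tx": -1.0,"ty": -0.7,"tz": -0.2,"wx": 0,"wy": 0,"wz": 0.159,"gripper": 0.3}])

```text
clock: 23.1
ee_pos: [0.6108, -0.2753, 0.1918]
ee_rot: [180.0, 0.1, 99.7]
wrist_force: [0.5, 0.1, -0.2]
gripper_width: 0.0401
finger_force: 35.8
```

Request:
arm_command(series=[{"tx": 0,"ty": 0,"tz": 0,"wx": 0,"wy": -0.04,"wz": 0,"gripper": 0.3},{"tx": 0,"ty": 0,"tz": 0,"wx": 0,"wy": -0.085,"wz": 0,"gripper": 0.3},{"tx": 0,"ty": 0,"tz": 0,"wx": 0,"wy": -0.13,"wz": 0,"gripper": 0.3},{"tx": 0,"ty": 0,"tz": 0,"wx": 0,"wy": -0.175,"wz": 0,"gripper": 0.3},{"tx": 0,"ty": 0,"tz": 0,"wx": 0,"wy": -0.22,"wz": 0,"gripper": 0.3},{"tx": 0,"ty": 0,"tz": 0,"wx": 0,"wy": -0.25,"wz": 0,"gripper": 0.3},{"tx": 0,"ty": 0,"tz": 0,"wx": 0,"wy": -0.25,"wz": 0,"gripper": 0.3}])

```text
clock: 23.8
ee_pos: [0.6095, -0.2702, 0.1898]
ee_rot: [-179.7, 45.0, 100.3]
wrist_force: [-1.0, 0.1, -0.9]
gripper_width: 0.04
finger_force: 35.8
```

Run:
```python
from cup import *
print(tool(tcp(.03),RC))
```

```text
23.8 [ -5.6  19.7 -13.1  42.3 -43.   68.3] [ 0.6095 -0.2702  0.1898] [-179.72   45.03  100.26] [-1.   0.1 -0.9] 0.04 35.8
(array([ 0.347, -0.038,  0.766]), array([0.001 , 0.0001, 0.0026]))
```

Request:
arm_command(series=[{"tx": 0,"ty": -0.01,"tz": 0.15,"wx": 0.001,"wy": 0,"wz": 0.0026,"gripper": 0.3},{"tx": 0,"ty": -0.03,"tz": 0.35,"wx": 0.001,"wy": 0,"wz": 0.0026,"gripper": 0.3},{"tx": 0,"ty": -0.038,"tz": 0.55,"wx": 0.001,"wy": 0,"wz": 0.0026,"gripper": 0.3},{"tx": 0,"ty": -0.038,"tz": 0.7,"wx": 0.001,"wy": 0,"wz": 0.0026,"gripper": 0.3},{"tx": 0.08,"ty": -0.038,"tz": 0.766,"wx": 0.001,"wy": 0,"wz": 0.0026,"gripper": 0.3},{"tx": 0.2,"ty": -0.038,"tz": 0.766,"wx": 0.001,"wy": 0,"wz": 0.0026,"gripper": 0.3},{"tx": 0.2,"ty": -0.038,"tz": 0.766,"wx": 0.001,"wy": 0,"wz": 0.0026,"gripper": 0.3}])

```text
clock: 24.5
ee_pos: [0.6136, -0.3118, 0.1228]
ee_rot: [179.8, 44.9, 99.3]
wrist_force: [-0.2, 0.2, -0.9]
gripper_width: 0.0402
finger_force: 35.8
```

Run:
```python
from cup import *
from z import *
print(tool(tcp(.03),RC))
A=bot.snapshot("scene");B=bot.snapshot("top")
cv2.imwrite("pics/pre_cup.png",np.hstack([tile(B,368,200,w=50,h=74),tile(A,318,240,w=50,h=74)]))
print("rim px",proj(B,RM),proj(A,RM),"base pred",proj(B,RM+c*.045),proj(A,RM+c*.045))
```

```text
24.5 [ -9.6  23.9 -18.2  29.8 -41.8  64. ] [ 0.6136 -0.3118  0.1228] [179.78  44.94  99.27] [-0.2  0.2 -0.9] 0.0402 35.8
(array([ 0.167, -0.01 , -0.003]), array([-0.0001, -0.0003, -0.0013]))
rim px [397.08606586 221.30867254] [350.13221169 286.16109991] base pred [412.8936416  216.91594466] [356.48455671 290.02780041]
```

View pics/pre_cup.png

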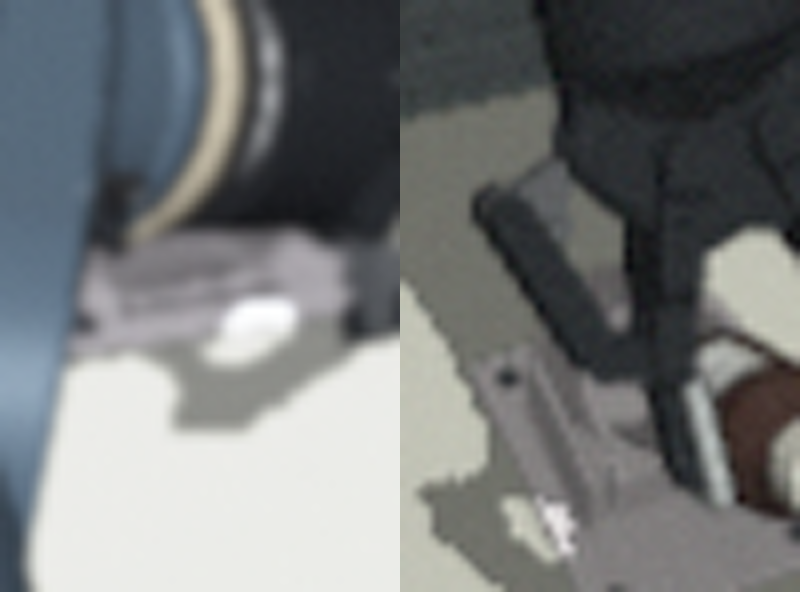

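The last view shows the bottle held tilted in front of the cup, cap at scene tile (790,470), with the gripper hiding the mouth. From here I'll slide it in by force feedback.

Request:
arm_command(series=[{"tx": 0.1,"ty": -0.01,"tz": 0,"wx": 0,"wy": 0,"wz": -0.001,"gripper": 0.3},{"tx": 0.25,"ty": -0.01,"tz": 0,"wx": 0,"wy": 0,"wz": -0.001,"gripper": 0.3},{"tx": 0.35,"ty": -0.01,"tz": 0,"wx": 0,"wy": 0,"wz": -0.001,"gripper": 0.3},{"tx": 0.41,"ty": -0.01,"tz": 0,"wx": 0,"wy": 0,"wz": -0.001,"gripper": 0.3},{"tx": 0.43,"ty": -0.01,"tz": 0,"wx": 0,"wy": 0,"wz": -0.001,"gripper": 0.3},{"tx": 0.43,"ty": -0.01,"tz": 0,"wx": 0,"wy": 0,"wz": -0.001,"gripper": 0.3}])

```text
clock: 25.2
ee_pos: [0.6087, -0.283, 0.0937]
ee_rot: [179.8, 45.1, 99.4]
wrist_force: [0.2, -0.3, -1.6]
gripper_width: 0.0402
finger_force: 35.8
```

Request:
arm_command(series=[{"tx": 0.02,"ty": 0,"tz": 0,"wx": 0,"wy": 0,"wz": 0,"gripper": 0.3},{"tx": 0.04,"ty": 0,"tz": 0,"wx": 0,"wy": 0,"wz": 0,"gripper": 0.3},{"tx": 0.06,"ty": 0,"tz": 0,"wx": 0,"wy": 0,"wz": 0,"gripper": 0.3},{"tx": 0.08,"ty": 0,"tz": 0,"wx": 0,"wy": 0,"wz": 0,"gripper": 0.3}])

```text
clock: 25.6
ee_pos: [0.6077, -0.2778, 0.0883]
ee_rot: [179.8, 45.1, 99.3]
wrist_force: [-0.3, -0.3, -1.3]
gripper_width: 0.0399
finger_force: 35.8
```

```bash
cat >> cup.py <<'E'
def rep():
    Rc=Ro.from_euler('xyz',s["ee_rot"],degrees=True)
    p=s["ee_pos"]-z*DZ-c*H-RM; print("s",round(p@c,4),"off y,z",round(p@y,4),round(p@z,4),"F tool",Rc.inv().apply(s["wrist_force"]).round(1),"M tool",Rc.inv().apply(s["ft_torque"]).round(2))
E
python3 -c "
from cup import *
rep()"
```

```text
25.6 [ -6.4  25.7 -21.1  27.7 -42.9  68.1] [ 0.6077 -0.2778  0.0883] [179.75  45.08  99.31] [-0.3 -0.3 -1.3] 0.0399 35.8
s -0.0021 off y,z 0.0008 0.0003 F tool [ 0.7 -0.3  1.1] M tool [ 0.04  0.83 -0.  ]
```

Request:
arm_command(series=[{"tx": 0.02,"ty": 0,"tz": 0,"wx": 0,"wy": 0,"wz": 0,"gripper": 0.3},{"tx": 0.04,"ty": 0,"tz": 0,"wx": 0,"wy": 0,"wz": 0,"gripper": 0.3},{"tx": 0.06,"ty": 0,"tz": 0,"wx": 0,"wy": 0,"wz": 0,"gripper": 0.3},{"tx": 0.08,"ty": 0,"tz": 0,"wx": 0,"wy": 0,"wz": 0,"gripper": 0.3}])

```text
clock: 26.0
ee_pos: [0.6067, -0.2721, 0.0825]
ee_rot: [179.8, 45.1, 99.3]
wrist_force: [0.3, 0.0, -1.5]
gripper_width: 0.0397
finger_force: 35.8
```

```bash
python3 -c "
from cup import *
rep()"
```

```text
26.0 [ -5.8  26.1 -21.5  27.4 -43.   68.8] [ 0.6067 -0.2721  0.0825] [179.78  45.07  99.34] [ 0.3  0.  -1.5] 0.0397 35.8
s -0.0103 off y,z 0.0008 0.0003 F tool [1.  0.3 1. ] M tool [-0.05  0.82 -0.06]
```

Request:
arm_command(series=[{"tx": 0.02,"ty": 0,"tz": 0,"wx": 0,"wy": 0,"wz": 0,"gripper": 0.3},{"tx": 0.04,"ty": 0,"tz": 0,"wx": 0,"wy": 0,"wz": 0,"gripper": 0.3},{"tx": 0.06,"ty": 0,"tz": 0,"wx": 0,"wy": 0,"wz": 0,"gripper": 0.3},{"tx": 0.08,"ty": 0,"tz": 0,"wx": 0,"wy": 0,"wz": 0,"gripper": 0.3},{"tx": 0.1,"ty": 0,"tz": 0,"wx": 0,"wy": 0,"wz": 0,"gripper": 0.3},{"tx": 0.12,"ty": 0,"tz": 0,"wx": 0,"wy": 0,"wz": 0,"gripper": 0.3}])

```text
clock: 26.6
ee_pos: [0.6054, -0.2637, 0.074]
ee_rot: [179.8, 45.1, 99.3]
wrist_force: [0.2, 0.3, -1.1]
gripper_width: 0.0401
finger_force: 35.8
```

```bash
python3 -c "
from cup import *
rep()"
```

```text
26.6 [ -5.   26.7 -22.1  27.  -43.2  69.9] [ 0.6054 -0.2637  0.074 ] [179.77  45.07  99.33] [ 0.2  0.3 -1.1] 0.0401 35.8
s -0.0223 off y,z 0.0009 0.0003 F tool [0.9 0.3 0.6] M tool [0.01 0.81 0.  ]
```

Free so far at 22 mm in; continuing.

Request:
arm_command(series=[{"tx": 0.02,"ty": 0,"tz": 0,"wx": 0,"wy": 0,"wz": 0,"gripper": 0.3},{"tx": 0.04,"ty": 0,"tz": 0,"wx": 0,"wy": 0,"wz": 0,"gripper": 0.3},{"tx": 0.06,"ty": 0,"tz": 0,"wx": 0,"wy": 0,"wz": 0,"gripper": 0.3},{"tx": 0.08,"ty": 0,"tz": 0,"wx": 0,"wy": 0,"wz": 0,"gripper": 0.3},{"tx": 0.1,"ty": 0,"tz": 0,"wx": 0,"wy": 0,"wz": 0,"gripper": 0.3},{"tx": 0.12,"ty": 0,"tz": 0,"wx": 0,"wy": 0,"wz": 0,"gripper": 0.3},{"tx": 0.14,"ty": 0,"tz": 0,"wx": 0,"wy": 0,"wz": 0,"gripper": 0.3}])

```text
clock: 27.3
ee_pos: [0.6038, -0.2539, 0.0641]
ee_rot: [179.8, 45.1, 99.3]
wrist_force: [0.6, -0.4, -2.3]
gripper_width: 0.04
finger_force: 35.8
```

Request:
arm_command(series=[{"tx": 0.01,"ty": 0,"tz": 0,"wx": 0,"wy": 0,"wz": 0,"gripper": 0.3},{"tx": 0.02,"ty": 0,"tz": 0,"wx": 0,"wy": 0,"wz": 0,"gripper": 0.3},{"tx": 0.02,"ty": 0,"tz": 0,"wx": 0,"wy": 0,"wz": 0,"gripper": 0.3}])

```text
clock: 27.6
ee_pos: [0.6036, -0.2527, 0.063]
ee_rot: [179.8, 45.1, 99.3]
wrist_force: [-0.2, -0.9, 1.0]
gripper_width: 0.04
finger_force: 35.8
```

```bash
python3 -c "
from cup import *
rep()"
```

```text
27.6 [ -3.9  27.5 -22.8  26.6 -43.5  71.4] [ 0.6036 -0.2527  0.063 ] [179.77  45.1   99.33] [-0.2 -0.9  1. ] 0.04 35.8
s -0.038 off y,z 0.0009 0.0003 F tool [-1.3 -0.4 -0.1] M tool [ 0.07  0.55 -0.1 ]
```

Request:
arm_command(series=[{"tx": 0.01,"ty": 0,"tz": 0,"wx": 0,"wy": 0,"wz": 0,"gripper": 0.3},{"tx": 0.02,"ty": 0,"tz": 0,"wx": 0,"wy": 0,"wz": 0,"gripper": 0.3},{"tx": 0.02,"ty": 0,"tz": 0,"wx": 0,"wy": 0,"wz": 0,"gripper": 0.3}])

```text
clock: 27.9
ee_pos: [0.6036, -0.2525, 0.063]
ee_rot: [179.7, 45.3, 99.2]
wrist_force: [-2.0, -6.0, 6.3]
gripper_width: 0.0401
finger_force: 36.0
```

```bash
python3 -c "
from cup import *
rep()"
```

```text
27.9 [ -3.8  27.5 -22.8  26.5 -43.7  71.6] [ 0.6036 -0.2525  0.063 ] [179.68  45.28  99.19] [-2.  -6.   6.3] 0.0401 36.0
s -0.0381 off y,z 0.001 0.0001 F tool [-8.4 -3.  -0.5] M tool [ 0.59 -1.09 -0.19]
```

Request:
arm_command(series=[{"tx": -0.015,"ty": 0,"tz": 0,"wx": 0,"wy": 0,"wz": 0,"gripper": 0.3},{"tx": -0.015,"ty": 0,"tz": 0,"wx": 0,"wy": 0,"wz": 0,"gripper": 0.5},{"tx": -0.015,"ty": 0,"tz": 0,"wx": 0,"wy": 0,"wz": 0,"gripper": 0.65},{"tx": -0.015,"ty": 0,"tz": 0,"wx": 0,"wy": 0,"wz": 0,"gripper": 0.75},{"tx": -0.015,"ty": 0,"tz": 0,"wx": 0,"wy": 0,"wz": 0,"gripper": 0.75},{"tx": -0.015,"ty": 0,"tz": 0,"wx": 0,"wy": 0,"wz": 0,"gripper": 0.75}])

```text
clock: 28.5
ee_pos: [0.6035, -0.2522, 0.0623]
ee_rot: [179.8, 45.1, 99.4]
wrist_force: [0.6, 0.1, -0.3]
gripper_width: 0.0641
finger_force: 0.0
```

Request:
arm_command(series=[{"tx": 0,"ty": 0,"tz": -0.2,"wx": 0,"wy": 0,"wz": 0,"gripper": 0.75},{"tx": 0,"ty": 0,"tz": -0.4,"wx": 0,"wy": 0,"wz": 0,"gripper": 0.75},{"tx": 0,"ty": 0,"tz": -0.6,"wx": 0,"wy": 0,"wz": 0,"gripper": 0.75},{"tx": 0,"ty": 0,"tz": -0.8,"wx": 0,"wy": 0,"wz": 0,"gripper": 0.75},{"tx": 0,"ty": 0,"tz": -1.0,"wx": 0,"wy": 0,"wz": 0,"gripper": 0.75},{"tx": 0,"ty": 0,"tz": -1.0,"wx": 0,"wy": 0,"wz": 0,"gripper": 0.5}])

```text
clock: 29.1
ee_pos: [0.5928, -0.1812, 0.1348]
ee_rot: [179.5, 45.1, 99.3]
wrist_force: [0.1, -0.3, 0.1]
gripper_width: 0.0505
finger_force: 0.0
```

```bash
cat > cap.py <<'E'
from cup import *
A=bot.snapshot("scene");B=bot.snapshot("top")
for nm,S in(("top",B),("scene",A)):
    for d in(.052,.056): print(nm,"pred cap tip/mid/mid-body",proj(S,RM+c*d).round(1),proj(S,RM+c*(d-.01)).round(1),proj(S,RM+c*.005).round(1))
    u,v=proj(S,RM+c*.03).astype(int);im=S["color"][v-28:v+28,u-28:u+28].astype(int);r,b=im[...,0],im[...,2]
    br=(r-b>12)&(r<130);q=np.argwhere(br);print("brown",len(q),(q[:,::-1].mean(0)+[u-28,v-28]).round(1) if len(q) else "")
    g=im.min(2);wh=((g>205)&(r-b>=-2)&(r-b<25)).astype(np.uint8);n,l,stt,ce=cv2.connectedComponentsWithStats(wh)
    for k in range(1,n):
        if 20<stt[k,4]<500: print("white",stt[k,4],(ce[k]+[u-28,v-28]).round(1),stt[k,:4]+[u-28,v-28,0,0])
E
python3 cap.py
```

```text
29.1 [  3.4  22.6 -17.2  43.7 -44.7  81.2] [ 0.5928 -0.1812  0.1348] [179.54  45.09  99.27] [ 0.1 -0.3  0.1] 0.0505 0.0
top pred cap tip/mid/mid-body [415.4 216.2] [411.8 217.2] [398.8 220.8]
top pred cap tip/mid/mid-body [416.9 215.8] [413.3 216.8] [398.8 220.8]
brown 145 [402.7 219.5]
white 91 [388.4 223.1] [380 219  16   9]
scene pred cap tip/mid/mid-body [357.5 290.7] [356.  289.8] [350.8 286.6]
scene pred cap tip/mid/mid-body [358.1 291. ] [356.6 290.1] [350.8 286.6]
brown 132 [351.8 286.6]
white 128 [340.6 305.4] [328 285  27  31]
white 136 [362.6 300.3] [356 290  16  22]
```

```bash
python3 -c "
from cup import *
print(tool(RM+c*.085+z*.006,RC))"
```

```text
29.2 [  3.3  22.7 -17.3  43.6 -44.7  81.2] [ 0.5919 -0.1823  0.133 ] [179.73  45.07  99.35] [ 0.1 -0.8 -1. ] 0.0428 0.0
(array([-0.698, -0.011,  0.942]), array([ 0.0005,  0.0004, -0.001 ]))
```

Request:
arm_command(series=[{"tx": -0.2,"ty": 0,"tz": 0,"wx": 0,"wy": 0,"wz": 0,"gripper": 0},{"tx": -0.45,"ty": 0,"tz": 0,"wx": 0,"wy": 0,"wz": 0,"gripper": 0},{"tx": -0.65,"ty": -0.01,"tz": 0.05,"wx": 0,"wy": 0,"wz": 0,"gripper": 0},{"tx": -0.7,"ty": -0.01,"tz": 0.3,"wx": 0,"wy": 0,"wz": 0,"gripper": 0},{"tx": -0.7,"ty": -0.01,"tz": 0.55,"wx": 0,"wy": 0,"wz": 0,"gripper": 0},{"tx": -0.7,"ty": -0.01,"tz": 0.8,"wx": 0,"wy": 0,"wz": 0,"gripper": 0},{"tx": -0.7,"ty": -0.01,"tz": 0.94,"wx": 0,"wy": 0,"wz": 0,"gripper": 0},{"tx": -0.7,"ty": -0.01,"tz": 0.94,"wx": 0,"wy": 0,"wz": 0,"gripper": 0}])

```text
clock: 30.0
ee_pos: [0.608, -0.2987, 0.1135]
ee_rot: [-179.9, 45.0, 99.4]
wrist_force: [-0.0, -0.3, 0.1]
gripper_width: 0.0002
finger_force: 0.0
```

Request:
arm_command(series=[{"tx": 0.03,"ty": 0,"tz": 0,"wx": 0,"wy": 0,"wz": 0,"gripper": 0},{"tx": 0.06,"ty": 0,"tz": 0,"wx": 0,"wy": 0,"wz": 0,"gripper": 0},{"tx": 0.09,"ty": 0,"tz": 0,"wx": 0,"wy": 0,"wz": 0,"gripper": 0},{"tx": 0.12,"ty": 0,"tz": 0,"wx": 0,"wy": 0,"wz": 0,"gripper": 0},{"tx": 0.14,"ty": 0,"tz": 0,"wx": 0,"wy": 0,"wz": 0,"gripper": 0},{"tx": 0.14,"ty": 0,"tz": 0,"wx": 0,"wy": 0,"wz": 0,"gripper": 0}])

```text
clock: 30.6
ee_pos: [0.6085, -0.287, 0.1066]
ee_rot: [179.7, 45.1, 99.3]
wrist_force: [-0.7, -0.0, 0.6]
gripper_width: 0.0001
finger_force: 0.3
```

```bash
cat > push.py <<'E'
from cup import *
p=s["ee_pos"]-RM;print("cap side s",round(p@c-.011,4),p@y,p@z,"F tool",Ro.from_euler('xyz',s["ee_rot"],degrees=True).inv().apply(s["wrist_force"]).round(1))
E
python3 push.py
```

```text
30.6 [ -7.3  24.5 -20.   29.2 -42.7  66.9] [ 0.6085 -0.287   0.1066] [179.74  45.1   99.34] [-0.7 -0.   0.6] 0.0001 0.3
cap side s 0.0604 8.35070101394865e-05 0.0054561292889118915 F tool [-0.3 -0.7 -0.5]
```

Request:
arm_command(series=[{"tx": 0.01,"ty": 0,"tz": 0,"wx": 0,"wy": 0,"wz": 0,"gripper": 0},{"tx": 0.02,"ty": 0,"tz": 0,"wx": 0,"wy": 0,"wz": 0,"gripper": 0},{"tx": 0.02,"ty": 0,"tz": 0,"wx": 0,"wy": 0,"wz": 0,"gripper": 0}])

```text
clock: 30.9
ee_pos: [0.6087, -0.2867, 0.1064]
ee_rot: [179.6, 45.2, 99.2]
wrist_force: [0.8, -4.1, 5.7]
gripper_width: 0.0001
finger_force: 3.4
```

```bash
python3 push.py
```

```text
30.9 [ -7.2  24.5 -20.   29.1 -42.8  67.1] [ 0.6087 -0.2867  0.1064] [179.61  45.22  99.17] [ 0.8 -4.1  5.7] 0.0001 3.4
cap side s 0.0601 0.00031022440010978515 0.0054263165806426525 F tool [-7.   0.2 -1.1]
```

Request:
arm_command(series=[{"tx": 0.015,"ty": 0,"tz": 0,"wx": 0,"wy": 0,"wz": 0,"gripper": 0},{"tx": 0.03,"ty": 0,"tz": 0,"wx": 0,"wy": 0,"wz": 0,"gripper": 0},{"tx": 0.03,"ty": 0,"tz": 0,"wx": 0,"wy": 0,"wz": 0,"gripper": 0}])

```text
clock: 31.2
ee_pos: [0.6093, -0.286, 0.1065]
ee_rot: [179.4, 45.5, 98.9]
wrist_force: [0.3, -8.7, 14.0]
gripper_width: 0.0
finger_force: 7.8
```

```bash
python3 push.py
```

```text
31.2 [ -7.   24.6 -20.1  29.  -43.   67.3] [ 0.6093 -0.286   0.1065] [179.38  45.46  98.9 ] [ 0.3 -8.7 14. ] 0.0 7.8
cap side s 0.0597 0.0010592009960299822 0.004925248262123441 F tool [-16.1  -1.   -3.7]
```

Request:
arm_command(series=[{"tx": -0.1,"ty": 0,"tz": 0,"wx": 0,"wy": 0,"wz": 0,"gripper": 0},{"tx": -0.4,"ty": 0,"tz": 0,"wx": 0,"wy": 0,"wz": 0,"gripper": 0},{"tx": -0.6,"ty": 0,"tz": -0.2,"wx": 0,"wy": 0,"wz": 0,"gripper": 0},{"tx": -0.6,"ty": 0,"tz": -0.5,"wx": 0,"wy": 0,"wz": 0,"gripper": 0},{"tx": -0.6,"ty": 0,"tz": -0.8,"wx": 0,"wy": 0,"wz": 0,"gripper": 0},{"tx": -0.6,"ty": 0,"tz": -1.0,"wx": 0,"wy": 0,"wz": 0,"gripper": 0},{"tx": -0.6,"ty": 0,"tz": -1.0,"wx": 0,"wy": 0,"wz": 0,"gripper": 0}])

```text
clock: 31.9
ee_pos: [0.6036, -0.2546, 0.218]
ee_rot: [179.5, 45.1, 99.3]
wrist_force: [0.5, -0.3, 0.2]
gripper_width: 0.0001
finger_force: 0.0
```

```bash
python3 cap.py
python3 - <<'E'
from cup import *
B=bot.snapshot("top");A=bot.snapshot("scene")
# cap pixels: sample colours along predicted axis
for S in(B,A): print([(d,S["color"][int(round(proj(S,RM+c*d/1e3)[1])),int(round(proj(S,RM+c*d/1e3)[0]))].tolist()) for d in range(0,76,6)])
E
```

```text
31.9 [ -4.1  17.9 -11.1  47.3 -43.4  71. ] [ 0.6036 -0.2546  0.218 ] [179.54  45.07  99.27] [ 0.5 -0.3  0.2] 0.0001 0.0
top pred cap tip/mid/mid-body [415.4 216.2] [411.8 217.2] [398.8 220.8]
top pred cap tip/mid/mid-body [416.9 215.8] [413.3 216.8] [398.8 220.8]
brown 0 
scene pred cap tip/mid/mid-body [357.5 290.7] [356.  289.8] [350.8 286.6]
scene pred cap tip/mid/mid-body [358.1 291. ] [356.6 290.1] [350.8 286.6]
brown 106 [351.8 287. ]
white 47 [360.3 292.6] [356 289  10   8]
white 114 [342.3 307.9] [331 293  24  23]
white 85 [364.  304.8] [359 299  13  13]
32.0 [ -4.2  18.  -11.2  47.2 -43.4  70.9] [ 0.6027 -0.2557  0.2156] [179.77  45.04  99.39] [-0.1 -0.7  0.3] 0.0 0.0
[(0, [38, 40, 45]), (6, [33, 35, 39]), (12, [31, 32, 36]), (18, [35, 37, 41]), (24, [36, 38, 41]), (30, [33, 35, 39]), (36, [35, 37, 41]), (42, [144, 144, 142]), (48, [229, 229, 224]), (54, [231, 231, 225]), (60, [218, 219, 213]), (66, [228, 228, 223]), (72, [234, 234, 231])]
[(0, [44, 31, 32]), (6, [67, 46, 47]), (12, [68, 49, 45]), (18, [78, 66, 58]), (24, [78, 66, 58]), (30, [158, 156, 145]), (36, [169, 170, 158]), (42, [172, 173, 160]), (48, [187, 189, 176]), (54, [228, 229, 218]), (60, [227, 227, 218]), (66, [226, 226, 216]), (72, [226, 226, 216])]
```

```bash
python3 -c "
from cell import bot
print(bot.job_done())"
```

```text
the job is handed in; nothing more can be done
None
```

I handed the job in at about 32 s, and no verdict came back. The bottle rolled from the left rest to the right rest and was let go there, and it now sits in the tilted cup. It stopped about 4 mm short of my estimated home depth and held firm under a 16 N push, so I took that as the cup floor.

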